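# Dry both sides of the painted nail tips

### The job

Lift the dryer by its handle and push it down into the stand's fork clip until the sprung jaw has closed over the handle, nozzle towards the ledge and switch uppermost; then lift every nail-tip carrier by its ring, keeping your fingers off the wet painted tips, and stand them side by side flat on the ledge with the long tips squarely facing the dryer, switch the dryer on and let it blow on them for 3 seconds. Then turn every carrier round by its ring so that the short tips squarely face the dryer, let it blow for another 3 seconds and switch the dryer off. Leave the dryer clipped in and the carriers standing on the ledge, and leave the file, comb, orange stick and jar where they are.

Things in the scene. Friction and masses are not known exactly. Their poses are not given: they have to be found in the camera images.
- dryer: Handheld battery nail dryer, 260 g, at first flat in the tray, switch up. Origin in mid-handle, on its axis, 26 mm above what it lies on; z up. Round handle along x, 24 mm thick, x -52 to +52 mm; then at -x a fan head 36 mm long, 84 wide, 52 high, its end face the nozzle; at +x a square battery foot 28 mm long, 52 wide and high. Balances 6 mm headwards of it.
- nozzle (a point): Middle of the dryer's slotted nozzle face, at x -88 mm in the dryer's frame; it blows towards the dryer's -x.
- toggle (a joint): The dryer's toggle switch: 7 mm thick steel lever on top of the fan head, pivot at dryer x -70, y 0, z +26 mm, 21 mm long from pivot to end. rad: 0 = off, leaning 0.45 rad back towards the handle (+x); 0.9 = on, leaning 0.45 rad forward to the nozzle (-x). It moves with about 1 N at its end and stays where it is left.
- stand: Dryer stand, fixed: a 6 mm aluminium base plate with two steel fork posts (the clip) on its +x half and a flat drying ledge on its -x half. Origin on the sill between them, x from ledge to clip, z up. The clip holds the dryer's handle along the stand's x, so that the nozzle looks towards -x at the ledge; a 76 mm wide, 35 mm high rest plate under the fan head (stand x 15 mm) keeps it from rolling.
- clip_seat (a point): Place of the handle's middle when seated: stand x +85, y 0, z 62 mm. Two forks 14 mm wide, centred 40 mm before and behind it along x (56 mm free between), open at the top: saddle 12 mm below this point, fixed prong at y +12.5 mm, flared at its top 20 mm above this point, the jaw's nose on the -y side. Head and foot end up outside the forks with 5 mm play along x.
- ledge_mid (a point): Middle of the flat drying ledge's top: stand x -80, y 0, z 6 mm. The ledge is 90 mm deep (along the stand's x) and 250 mm long (along y).
- jaw (a joint): The clip's sprung jaw: one hinged piece with a sloped, rounded nose at each fork (up to 28 mm above the clip axis), reaching over the -y side of the handle. rad: 0 at rest; a handle pushed straight down (about 8 N) swings it out to about 0.12, then it springs back to about 0.01 over the seated handle and keeps it there.
- carrier1: Nail-tip carrier 1 of up to 3 alike (may be absent), 160 g. Wooden foot 12 mm high, 60 mm wide (y), x -26 to +18 mm; on it an upright white plate in the y-z plane, to 54 mm high; on that, crosswise (x-z plane), a steel ring of 8 mm round bar, 32 mm across, centre 66 and top 82 mm above the underside. Origin on the underside, right below the ring; z up. Long tips on the -x side.
- tips1: The painted nail tips of carrier 1, same frame as the carrier, not to be touched by the fingers: five long ones (33 mm, leaning out to x -19 mm, up to 53 mm high) on the -x side, five short ones (19 mm, leaning out to x +13 mm, up to 43 mm high) on the +x side.
- carrier2: Nail-tip carrier 2 of up to 3 alike (may be absent), 160 g. Wooden foot 12 mm high, 60 mm wide (y), x -26 to +18 mm; on it an upright white plate in the y-z plane, to 54 mm high; on that, crosswise (x-z plane), a steel ring of 8 mm round bar, 32 mm across, centre 66 and top 82 mm above the underside. Origin on the underside, right below the ring; z up. Long tips on the -x side.
- tips2: The painted nail tips of carrier 2, same frame as the carrier, not to be touched by the fingers: five long ones (33 mm, leaning out to x -19 mm, up to 53 mm high) on the -x side, five short ones (19 mm, leaning out to x +13 mm, up to 43 mm high) on the +x side.
- carrier3: Nail-tip carrier 3 of up to 3 alike (may be absent), 160 g. Wooden foot 12 mm high, 60 mm wide (y), x -26 to +18 mm; on it an upright white plate in the y-z plane, to 54 mm high; on that, crosswise (x-z plane), a steel ring of 8 mm round bar, 32 mm across, centre 66 and top 82 mm above the underside. Origin on the underside, right below the ring; z up. Long tips on the -x side.
- tips3: The painted nail tips of carrier 3, same frame as the carrier, not to be touched by the fingers: five long ones (33 mm, leaning out to x -19 mm, up to 53 mm high) on the -x side, five short ones (19 mm, leaning out to x +13 mm, up to 43 mm high) on the +x side.
- file: Bystander: glass nail file 140 x 12 x 4 mm lying in the tray. Origin at the centre of its underside.
- comb: Bystander: pink plastic comb 170 x 36 x 5 mm on the sill. Origin at its underside, middle.
- orange_stick: Bystander: wooden orange stick 150 x 6 x 6 mm on the sill. Origin at its underside, near the middle.
- jar: Bystander: empty glass jar with twist cap, 60 mm across, 65 mm high. Origin at the centre of its underside.
- tray: Shallow aluminium tray, fixed, 320 (x) x 380 (y) mm, rim 12 mm high, floor 3 mm above the sill. Dryer and carriers start in it. Origin at the centre of its underside.
Things that resemble listed ones, but are neither listed nor needed, are in the scene too. Leave any blue look-alike of the carrier3 alone.

How it is judged (in metres and radians):
On the way, in this order (a step that is already met when the one before it is completed fails the run):
1. dryer clipped in, every carrier flat on the ledge with its long tips squarely facing the dryer, switched on, for 3 s (distance between dryer and clip_seat below 0.008 m and z of dryer in the frame of stand between 0.0595 and 0.0645 m and x of nozzle in the frame of stand below 0.02 m and angle between the x axis of dryer and the x axis of stand, either way round below 0.08 rad and angle between dryer's own z axis and vertical below 0.2 rad and value of joint jaw below 0.06 rad and value of joint toggle above 0.7 rad and x of carrier1 in the frame of stand between -0.107 and -0.053 m and y of carrier1 in the frame of stand between -0.1 and 0.1 m and z of carrier1 in the frame of stand between 0.003 and 0.009 m and angle between each of carrier1, carrier2, carrier3's own z axis and vertical below 0.06 rad and angle between the x axis of each of carrier1, carrier2, carrier3 and the x axis of stand, either way round below 0.3 rad and x of nozzle in the frame of carrier1 below 0 m and x of carrier2 in the frame of stand between -0.107 and -0.053 m and y of carrier2 in the frame of stand between -0.1 and 0.1 m and z of carrier2 in the frame of stand between 0.003 and 0.009 m and x of nozzle in the frame of carrier2 below 0 m and x of carrier3 in the frame of stand between -0.107 and -0.053 m and y of carrier3 in the frame of stand between -0.1 and 0.1 m and z of carrier3 in the frame of stand between 0.003 and 0.009 m and x of nozzle in the frame of carrier3 below 0 m), for 2.8 s.
2. every carrier turned round, short tips squarely facing the dryer, switched on, for 3 s (distance between dryer and clip_seat below 0.008 m and z of dryer in the frame of stand between 0.0595 and 0.0645 m and x of nozzle in the frame of stand below 0.02 m and angle between the x axis of dryer and the x axis of stand, either way round below 0.08 rad and angle between dryer's own z axis and vertical below 0.2 rad and value of joint jaw below 0.06 rad and value of joint toggle above 0.7 rad and x of carrier1 in the frame of stand between -0.107 and -0.053 m and y of carrier1 in the frame of stand between -0.1 and 0.1 m and z of carrier1 in the frame of stand between 0.003 and 0.009 m and angle between each of carrier1, carrier2, carrier3's own z axis and vertical below 0.06 rad and angle between the x axis of each of carrier1, carrier2, carrier3 and the x axis of stand, either way round below 0.3 rad and x of nozzle in the frame of carrier1 above 0 m and x of carrier2 in the frame of stand between -0.107 and -0.053 m and y of carrier2 in the frame of stand between -0.1 and 0.1 m and z of carrier2 in the frame of stand between 0.003 and 0.009 m and x of nozzle in the frame of carrier2 above 0 m and x of carrier3 in the frame of stand between -0.107 and -0.053 m and y of carrier3 in the frame of stand between -0.1 and 0.1 m and z of carrier3 in the frame of stand between 0.003 and 0.009 m and x of nozzle in the frame of carrier3 above 0 m), for 2.8 s.
At the end, for the whole second after the job is handed in: Dryer seated in the clip (8 mm along, 2.5 mm in height), switch up, nozzle to the ledge, jaw below 0.06 rad, switched off (below 0.2 rad); each carrier flat on the ledge, origin within 27 mm of its long centre line and 100 mm of its middle, short tips to the dryer within 0.3 rad; all at rest (distance between dryer and clip_seat below 0.008 m and z of dryer in the frame of stand between 0.0595 and 0.0645 m and x of nozzle in the frame of stand below 0.02 m and angle between the x axis of dryer and the x axis of stand, either way round below 0.08 rad and angle between dryer's own z axis and vertical below 0.2 rad and value of joint jaw below 0.06 rad and value of joint toggle below 0.2 rad and x of carrier1 in the frame of stand between -0.107 and -0.053 m and y of carrier1 in the frame of stand between -0.1 and 0.1 m and z of carrier1 in the frame of stand between 0.003 and 0.009 m and angle between each of carrier1, carrier2, carrier3's own z axis and vertical below 0.06 rad and angle between the x axis of each of carrier1, carrier2, carrier3 and the x axis of stand, either way round below 0.3 rad and x of nozzle in the frame of carrier1 above 0 m and x of carrier2 in the frame of stand between -0.107 and -0.053 m and y of carrier2 in the frame of stand between -0.1 and 0.1 m and z of carrier2 in the frame of stand between 0.003 and 0.009 m and x of nozzle in the frame of carrier2 above 0 m and x of carrier3 in the frame of stand between -0.107 and -0.053 m and y of carrier3 in the frame of stand between -0.1 and 0.1 m and z of carrier3 in the frame of stand between 0.003 and 0.009 m and x of nozzle in the frame of carrier3 above 0 m and linear speed of each of carrier1, carrier2, carrier3, dryer below 0.02 m/s); the robot touches nothing.
It fails at once if the fingers touch the painted tips of a carrier (contact force between any of tips1, tips2, tips3 and the fingers above 0.5 N).
It fails at once if the file, comb, orange stick or jar is disturbed (moved more than 30 mm) (distance of any of file, comb, orange_stick, jar from where it was at the start of the episode above 0.03 m).
Of carrier1, carrier2, carrier3 only 2 to 3 are there at a start; the rules pass over those that are not, and their reading is None.
At some moment in a run one of carrier1, carrier2, carrier3 may be knocked a few centimetres aside while the robot is not near it.
It also fails if it takes over 210 s, if anything falls off the work surface, if the arm or the gripper's body presses on something with over 40 N, if the wrist force passes 120 N, or if a joint passes its speed limit or range.

### The arm

A 6-joint arm with a two-finger parallel gripper is mounted at the origin on the work surface. World frame = base frame: x ahead of the robot, y to its left, z up, the work surface at z = 0. Lengths are in mm, angles in degrees, forces in N, time in s.
With the tool pointing down it reaches from about 350 to 850 mm from the base axis. Payload 8.1 kg.
Tool frame: the origin (TCP) lies on the centre line of the jaws, within the pads' length; the fingertips stand 14 mm ahead of it and the grasp point (between the pads) lies 5 mm behind it; z points along the fingers, y is the line along which they close (so a half turn about z gives the same grasp; the last joint's range is limited). The gripper opens to 85 mm and grips with 20 to 120 N. Pads are 22 mm wide; open, the fingers measure 114 mm over their backs; the gripper's body (76 mm by 85 mm) begins 54 mm behind the grasp point. The pads swing forward as they close: fully open they stand 13 mm farther back than shut.
Start: joints at [-78.862, 7.471, 85.268, -0, 87.261, -4.893], TCP at [165.718, -576.665, 221.292] pointing down, gripper open.
Joint ranges: [-169.43, 169.43], [-51.17, 129.36], [1.28, 143.12], [-76.62, 256.62], [0, 156.53], [-152.29, 152.29]. Speed limits (degrees/s): [136.94, 136.94, 159.86, 180, 180, 180].

### API

Orientations are given as [roll, pitch, yaw] about the fixed x, y, z axes, in that order (R = Rz(yaw) Ry(pitch) Rx(roll)).
In Python, from bench import sense, snapshot, camera_info, hand_in gives the robot as it stands. The module is installed in compiled form; this text tells all that it offers.
- The arm moves only by the tool apply_moves, never from a script. Its argument "deltas" is a list of rows, each a list of 7 numbers: the shift along the tool's x, y, z scaled (see below), then the turn, a rotation vector about the tool's x, y, z scaled (see below), then the opening, from 0 (shut) to 1 (fully open). In form: [[dx, dy, dz, ax, ay, az, claw], ...]. A call has 1 to 8 rows; each row shifts and turns the commanded pose from where the row before left it, along the tool's axes as they then stand; what a row does not reach is not made up. The controller multiplies each number of a shift by 0.03 m and each number of a turn by 0.08 rad. A row lasts 1/8 s, in which the tool goes at most 62.5 mm and 10.7 degrees, less where a joint would pass 70% of its speed; a pose out of reach is approached as far as the arm can. A call with a number of a shift or a turn outside -1 to 1 is refused whole. A call with a gripper value outside its range is refused whole. The fingers move at their own pace and stop on an object; "grip_force" is the grip in N (left out, the last holds). Time passes only in rows, so rows that do not move let the fingers close. It gives the time, the measured TCP pose, the force, the opening and the grip force at its end, in the units of the state.
- sense(): the state, without advancing time (a new reading comes with each control period).
- snapshot(name): name is "scene" or "top" or "wrist"; returns the picture (420x560x3 uint8, red, green, blue); there is no depth.
- camera_info(name): a dict with "vertical_fov" (degrees; the focal length in pixels is half the picture's height over the tangent of half this angle, whatever the lens; pixels are square), "cx", "cy" (the principal point, pixels), "k1" (the pictures are not rectified: a ray, as slopes to the right and down, at radius r is drawn at 1 + k1 r^2 times it, then the intrinsics apply), "origin" and "rotation" of the camera in the world; the wrist camera has in their place "tool_from_camera" (4x4, takes a point from camera to tool coordinates, whose origin is the TCP and whose axes are the flange's). Camera axes: x right, y up, looking along -z (the intrinsics and any distortion apply to the point x, -y, -z); pixel columns grow to the right and rows downward; lengths in mm; the calibration is good to about 2 mm. A picture is of the moment at which its call begins: read the wrist's pose just before it. camera_info takes no time and is no camera call.
- hand_in(): hands the job in; it is judged then, once.
The state is a dict: "time": time; "joint_pos": joint angles; "qd": joint speeds; "joint_efforts": joint torques, N m; "tool_pos": TCP position; "tcp_rot": TCP orientation; "ft_force": force on the tool from outside, world axes, zero at the start; "wrist_torque": the same for the moment, N m; "finger_gap": finger opening in mm; "grip_force": force on a finger pad.
Only numpy, scipy, OpenCV 4.12 (cv2) and the standard library are available. Lean on these libraries where they do the work, as an engineer would, in place of code of your own. Each camera call takes 0.05 s, during which the arm holds its last target. There are 200 camera calls.

## Working session

There is one attempt and no reset: what is moved stays moved. The work goes in short steps, Python scripts to look and compute and a tool call to move; the robot and the scene stay as the last step left them, time stands still between calls to the robot, and variables do not carry over. Pictures are saved under pics/ and viewed, at most 14 in all, crops included, and the job is handed in when it is done.

Besides the shell and the picture viewer there is one more tool, called after "Request:" as name(argument=value, ...), one argument or row to a line, values as JSON. apply_moves: Moves the arm, as the interface text tells. Its arguments: {"type":"object","properties":{"deltas":{"type":"array"},"grip_force":{"type":"number"}},"required":["deltas"]}

```bash
mkdir -p pics; python3 - <<'E'
from bench import *
import cv2
print(sense())
for n in ("top","scene","wrist"):
    print(n,camera_info(n))
    cv2.imwrite(f"pics/{n}0.png",cv2.cvtColor(snapshot(n),cv2.COLOR_RGB2BGR))
E
```

```text
{'time': 0.0, 'joint_pos': array([-7.88627084e+01,  7.51406059e+00,  8.53290190e+01, -6.32434506e-06,
        8.72609248e+01, -4.89337952e+00]), 'qd': array([ 0.03288219,  0.05389337,  0.11462641, -0.03551003,  0.02307166,
        0.05038635]), 'joint_efforts': array([ 6.48841160e-05, -5.69385087e+01, -5.00557208e+01,  2.27654499e-05,
        1.45245643e-02,  4.51850440e-06]), 'tool_pos': array([ 165.60091246, -576.11236795,  220.25785448]), 'tcp_rot': array([-1.79896374e+02, -8.86546802e-03,  1.60306634e+01]), 'ft_force': array([-1.05581637, -0.14867919,  0.40615624]), 'wrist_torque': array([0.02712309, 0.01319819, 0.01195758]), 'grip_force': 0.0, 'finger_gap': 85.61701164386632}
top {'vertical_fov': 46.758057301435215, 'cx': 279.12351663459003, 'cy': 211.69038468867583, 'k1': -0.02152812734700736, 'origin': array([ 367.49196662, -150.16659139, 1176.66323004]), 'rotation': array([ 1.00053371e+01, -5.80096157e-02, -9.11378737e+01])}
scene {'vertical_fov': 44.728281570420265, 'cx': 279.2002340398676, 'cy': 208.49780381616782, 'k1': -0.12747486905913552, 'origin': array([1222.91234434,  105.56559509, 1176.56265307]), 'rotation': array([ 33.06014114,   0.4464907 , 110.75364351])}
wrist {'vertical_fov': 62.72271887957142, 'cx': 283.20192625741544, 'cy': 214.69524669623058, 'k1': -0.00723494295399578, 'tool_from_camera': array([[-8.09801749e-04,  9.46631016e-01,  3.22318265e-01,
         8.21099084e+01],
       [ 9.99999625e-01,  8.65766873e-04, -3.02816524e-05,
        -3.07111191e-01],
       [-3.07718028e-04,  3.22318120e-01, -9.46631362e-01,
        -1.52575997e+02],
       [ 0.00000000e+00,  0.00000000e+00,  0.00000000e+00,
         1.00000000e+00]])}
```

View pics/top0.png

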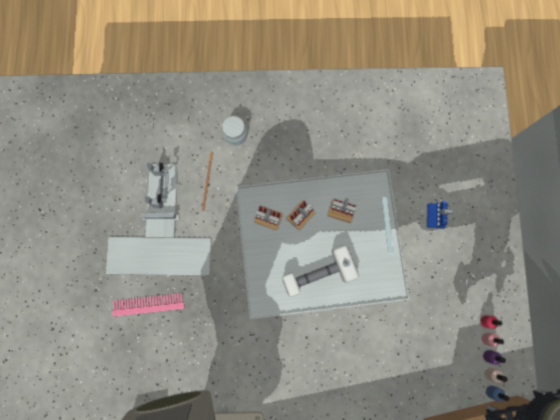

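View pics/scene0.png

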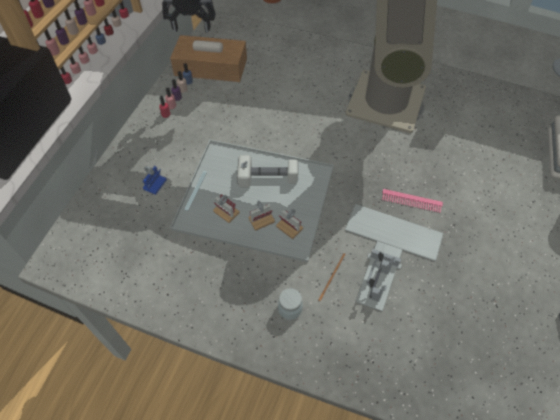

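Candidates for the carriers, in the top view: brown-footed carriers at (268,216), (302,214) and (343,208). The blue look-alike at (438,215) must be left alone. There is one dryer, at (320,272) with its head at (345,265), and the stand has its clip at (162,185) and ledge at (158,256). Next I'll take one close crop and write the helpers.

```bash
cat > h.py <<'E'
import numpy as np, cv2
from bench import *
from scipy.spatial.transform import Rotation as R
def rpy(a): return R.from_euler('xyz',a,degrees=True).as_matrix()
def pose(name,st=None):
    c=camera_info(name)
    if name=='wrist':
        st=st or sense(); T=c['tool_from_camera']; Rt=rpy(st['tcp_rot'])
        return c,Rt@T[:3,3]+st['tool_pos'],Rt@T[:3,:3]
    return c,np.array(c['origin']),rpy(c['rotation'])
def ray(P,px):
    c,o,M=P; f=210/np.tan(np.radians(c['vertical_fov']/2))
    d=(np.atleast_2d(px).astype(float)-[c['cx'],c['cy']])/f; u=d.copy()
    for _ in range(20): u=d/(1+c['k1']*(u**2).sum(1,keepdims=True))
    v=np.c_[u[:,0],-u[:,1],-np.ones(len(u))]@M.T
    return o,v
def plane(P,px,z):
    o,v=ray(P,px); return o+v*((z-o[2])/v[:,2:])
def proj(P,X):
    c,o,M=P; f=210/np.tan(np.radians(c['vertical_fov']/2))
    q=(np.atleast_2d(X)-o)@M; u=np.c_[q[:,0],-q[:,1]]/-q[:,2:]
    u=u*(1+c['k1']*(u**2).sum(1,keepdims=True)); return u*f+[c['cx'],c['cy']]
def two(P1,p1,P2,p2):
    o1,v1=ray(P1,p1);o2,v2=ray(P2,p2);A=np.c_[v1[0],-v2[0]]
    t=np.linalg.lstsq(A,o2-o1,rcond=None)[0];a=o1+t[0]*v1[0];b=o2+t[1]*v2[0]
    return (a+b)/2,np.linalg.norm(a-b)
def save(im,fn,s=1): cv2.imwrite(fn,cv2.resize(cv2.cvtColor(im,cv2.COLOR_RGB2BGR),None,fx=s,fy=s,interpolation=cv2.INTER_CUBIC))
def blobs(im,lo,hi,amin=30):
    m=cv2.inRange(cv2.cvtColor(im,cv2.COLOR_RGB2HSV),lo,hi)
    cs,_=cv2.findContours(m,cv2.RETR_EXTERNAL,cv2.CHAIN_APPROX_NONE)
    return [c for c in cs if cv2.contourArea(c)>=amin]
E
python3 - <<'E'
from h import *
im=cv2.cvtColor(cv2.imread('pics/top0.png'),cv2.COLOR_BGR2RGB)
save(im[150:320,100:420],'pics/c1.png',2.5)
P=pose('top')
for n,p,z in [('c a',(268,216),12),('c b',(302,214),12),('c c',(343,208),12),('head',(345,265),55),('foot',(291,284),55),('led TL',(108,237),6),('led TR',(210,239),6),('led BR',(210,275),6),('led BL',(107,273),6),('clip',(162,185),62)]:
    print(n,plane(P,p,z).round(0)[0])
for c in blobs(im,(5,90,60),(20,255,255)): print(cv2.contourArea(c),cv2.boundingRect(c))
E
```

```text
c a [ 563. -128.   12.]
c b [ 566. -211.   12.]
c c [ 579. -311.   12.]
head [ 438. -304.   55.]
foot [ 397. -179.   55.]
led TL [520. 262.   6.]
led TR [510.  13.   6.]
led BR [423.  13.   6.]
led BL [433. 261.   6.]
clip [633. 119.  62.]
659.5 (425, 397, 104, 23)
74.0 (255, 218, 23, 11)
53.5 (296, 210, 18, 19)
136.5 (329, 208, 23, 14)
32.0 (287, 208, 12, 15)
37.0 (203, 153, 9, 57)
41244.5 (0, 0, 560, 137)
```

View pics/c1.png

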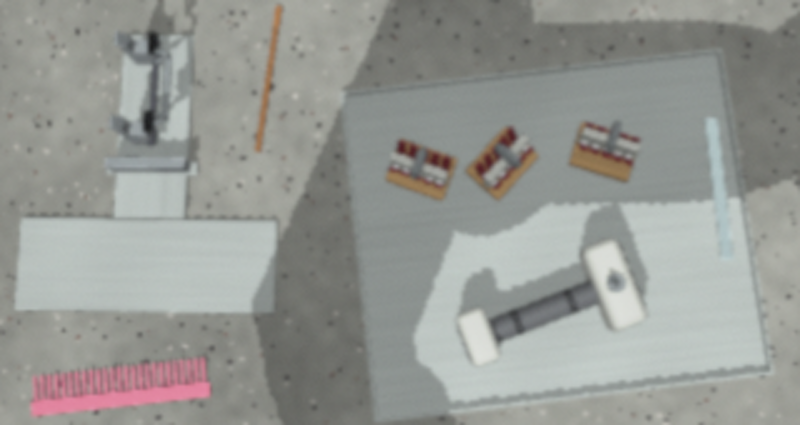

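The crop shows the dryer head at crop (615,285) and foot at (478,335). The three brown-footed carriers sit at crop (420,165), (503,160) and (605,150). The ledge runs from crop (20,218) to (275,310), with the clip above it. I'll move above the dryer for a wrist view.

```bash
cat >> h.py <<'E'
def plan(pos,yaw,claw='c',st=None,minrows=1,show=True):
    """constant row repeated N times, moving TCP to pos with tool down at yaw"""
    st=st or sense(); R0=rpy(st['tcp_rot']); R1=rpy([180,0,yaw]); D=np.array(pos)-st['tool_pos']
    rv=R.from_matrix(R0.T@R1).as_rotvec()/0.08
    N=max(minrows,int(np.ceil(np.abs(rv).max()-.02)))
    while 1:
        S=sum(R0@R.from_rotvec(rv*.08*k/N).as_matrix() for k in range(N))
        d=np.linalg.solve(S,D)/30
        if np.abs(d).max()<=1: break
        N+=1
    if show: print('N',N,'row',d.round(3),(rv/N).round(3),'from',st['tool_pos'].round(1),st['tcp_rot'].round(1),'t',st['time'])
    return N,d,rv/N
E
python3 -c "
from h import *
plan([417,-240,225],108)"
```

```text
N 21 row [ 0.739  0.086 -0.007] [-0.001 -0.001 -0.955] from [ 165.6 -576.2  220.5] [-179.9   -0.    16. ] t 0.15
```

Request:
apply_moves(
  deltas=[
    [0.74, 0.086, 0, 0, 0, -0.955, 1],
    [0.74, 0.086, 0, 0, 0, -0.955, 1],
    [0.74, 0.086, 0, 0, 0, -0.955, 1],
    [0.74, 0.086, 0, 0, 0, -0.955, 1],
    [0.74, 0.086, 0, 0, 0, -0.955, 1],
    [0.74, 0.086, 0, 0, 0, -0.955, 1],
    [0.74, 0.086, 0, 0, 0, -0.955, 1],
    [0.74, 0.086, 0, 0, 0, -0.955, 1],
  ],
)

```text
time: 1.15
tool_pos: [326.1, -502.4, 220.8]
tcp_rot: [-180.0, -0.0, 51.2]
ft_force: [-0.2, -0.4, -0.5]
finger_gap: 85.8
grip_force: 0.0
```

Request:
apply_moves(
  deltas=[
    [0.74, 0.086, 0, 0, 0, -0.955, 1],
    [0.74, 0.086, 0, 0, 0, -0.955, 1],
    [0.74, 0.086, 0, 0, 0, -0.955, 1],
    [0.74, 0.086, 0, 0, 0, -0.955, 1],
    [0.74, 0.086, 0, 0, 0, -0.955, 1],
    [0.74, 0.086, 0, 0, 0, -0.955, 1],
    [0.74, 0.086, 0, 0, 0, -0.955, 1],
    [0.74, 0.086, 0, 0, 0, -0.955, 1],
  ],
)

```text
time: 2.15
tool_pos: [414.5, -350.1, 220.9]
tcp_rot: [-180.0, -0.0, 86.2]
ft_force: [1.4, -0.9, 0.2]
finger_gap: 85.5
grip_force: 0.0
```

Request:
apply_moves(
  deltas=[
    [0.74, 0.086, 0, 0, 0, -0.955, 1],
    [0.74, 0.086, 0, 0, 0, -0.955, 1],
    [0.74, 0.086, 0, 0, 0, -0.955, 1],
    [0.74, 0.086, 0, 0, 0, -0.955, 1],
    [0.74, 0.086, 0, 0, 0, -0.955, 1],
    [0, 0, 0, 0, 0, 0, 1],
    [0, 0, 0, 0, 0, 0, 1],
  ],
)

```text
time: 3.02
tool_pos: [417.9, -240.3, 221.3]
tcp_rot: [-180.0, 0.0, 107.9]
ft_force: [0.2, -0.6, -0.3]
finger_gap: 85.5
grip_force: 0.0
```

```bash
python3 - <<'E'
from h import *
st=sense(); print(st['tool_pos'],st['tcp_rot'],st['time'])
im=snapshot('wrist'); save(im,'pics/w1.png'); np.save('w1.npy',np.r_[st['tool_pos'],st['tcp_rot']])
E
```

```text
[ 417.90190907 -240.33208899  221.28815123] [-1.79994977e+02  2.27853943e-02  1.07888031e+02] 3.025
```

View pics/w1.png

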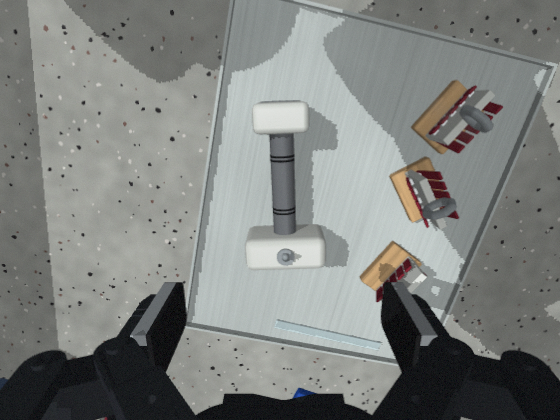

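The wrist view shows the foot at (281,117), the handle at (284,185) and the head with toggle at (286,250). The carriers are at (455,117), (425,192) and (393,272), with bare brown foot on their upper-left side. I'll measure the dryer and the stand precisely.

```bash
python3 - <<'E'
from h import *
a=np.load('w1.npy'); P=pose('wrist',{'tool_pos':a[:3],'tcp_rot':a[3:]})
im=cv2.cvtColor(cv2.imread('pics/w1.png'),cv2.COLOR_BGR2RGB)
hsv=cv2.cvtColor(im,cv2.COLOR_RGB2HSV)
mid=[]
for r in range(145,222,5):
    x=np.where(hsv[r,260:310,2]<140)[0]+260; mid.append((x.min()/2+x.max()/2,r,x.max()-x.min()))
mid=np.array(mid);print(mid[::5])
X=plane(P,mid[:,:2],29)[:,:2]; c=X.mean(0); u=np.linalg.svd(X-c)[2][0]; u*=np.sign(u[1])
print('axis',c,np.degrees(np.arctan2(u[1],u[0])))
m=cv2.inRange(im,(215,205,195),(255,255,255))
cs=[k for k in cv2.findContours(m,0,1)[0] if cv2.contourArea(k)>800]
for k in cs:
    p=k.reshape(-1,2); W=plane(P,p,50)[:,:2]-c; s=W@u; n=W@[-u[1],u[0]]; print(cv2.boundingRect(k),'s',s.min(),s.max(),'n',n.min(),n.max())
E
```

```text
[[289.  145.   38. ]
 [290.  170.   38. ]
 [290.5 195.   37. ]
 [290.  220.   34. ]]
axis [ 423.47595797 -238.45655145] 109.19522602398915
(250, 244, 70, 22) s -82.44352387396515 -59.18719081110263 n -28.4965333263048 42.71997903299093
(254, 106, 50, 23) s 57.28197928090969 75.7490072885191 n -12.657441937754339 31.500217135260275
```

```bash
python3 - <<'E'
from h import *
im=cv2.imread('pics/w1.png')
g=cv2.cvtColor(im,6)
print(g[170,262:320]); print(g[195,262:320])
print('col285',g[88:140,282]); print(g[218:280,272]); print('row250',g[250,238:256],g[250,316:336]);print('row117',g[117,244:260],g[117,300:316])
E
```

```text
[183 185 187 187 182 184 184 184 165  96  92  99 100 106 106 111 111 112
 113 111 114 113 111 106 100  96  94  84  82  72  70  64  90 134 132 132
 132 134 134 138 134 138 137 137 133 139 138 134 135 137 156 192 192 188
 190 191 192 195]
[185 182 177 178 184 189 187 183 186 169 117  89 100 101 106 104 110 110
 111 110 111 111 116 109 111 103  98  89  86  78  73  70  75 109 134 136
 138 137 133 136 138 134 132 138 138 138 139 134 138 138 155 192 190 185
 189 189 191 190]
col285 [190 193 190 193 193 192 192 192 192 193 193 189 157 126 154 187 204 207
 215 218 222 223 223 222 223 223 223 222 221 221 220 221 221 221 220 219
 219 219 219 218 212 195 183 171 152 112  88  82  82 106 109 109]
[174 174 175 176 183 181 180 147 129 134 135 136 136 138 137 142 142 143
 142 143 153 167 182 194 205 210 211 214 217 221 222 220 221 222 220 221
 219 219 219 220 221 220 218 219 219 220 218 218 211 195 180 172 184 186
 186 186 185 184 185 187 183 185]
row250 [185 184 187 186 185 185 185 173 202 211 212 215 217 221 222 220 220 220] [223 222 221 216 205 192 181 168 151 127 134 142 142 142 139 142 143 142
 141 144]
row117 [197 192 190 187 190 193 192 184 170 198 209 216 219 222 223 223] [221 221 221 218 201 189 173 156 133 122 135 136 136 137 133 134]
```

```bash
python3 - <<'E'
from h import *
a=np.load('w1.npy'); P=pose('wrist',{'tool_pos':a[:3],'tcp_rot':a[3:]})
g=cv2.cvtColor(cv2.imread('pics/w1.png'),6)
mid=[]
for r in range(148,220,4):
    if 205<r<216 or 154<r<164: continue
    x=np.where(g[r,262:310]<122)[0]+262; mid.append((x.min()/2+x.max()/2,r))
X=plane(P,mid,29)[:,:2]; c=X.mean(0); u=np.linalg.svd(X-c)[2][0]; u*=np.sign(u[1])
print('axis',c,np.degrees(np.arctan2(u[1],u[0])))
n=np.array([-u[1],u[0]])
for p in [(282,100.5),(282,269.5),(245,250),(325,250),(252,117),(309,117)]:
    for z in (35,50):
        w=plane(P,p,z)[0,:2]-c; print(p,z,(w@u).round(1),(w@n).round(1))
# ends
s1=((plane(P,(282,100.5),45)[0,:2]-c)@u); s2=((plane(P,(282,269.5),50)[0,:2]-c)@u)
print('len',s1-s2,'origin',c+u*((s1+s2)/2+4), c+u*(s1-80))
# stand from top
t=cv2.cvtColor(cv2.imread('pics/top0.png'),cv2.COLOR_BGR2RGB)
save(t[145:285,95:220],'pics/c2.png',4.2)
E
```

```text
axis [ 416.4438297  -239.35528835] 109.72561757007584
(282, 100.5) 35 79.1 -1.6
(282, 100.5) 50 79.3 -1.6
(282, 269.5) 35 -97.1 4.4
(282, 269.5) 50 -89.2 4.1
(245, 250) 35 -72.4 43.5
(245, 250) 50 -65.5 41.4
(325, 250) 35 -75.2 -42.7
(325, 250) 50 -68.2 -40.9
(252, 117) 35 65.2 27.4
(252, 117) 50 66.0 26.0
(309, 117) 35 63.4 -26.6
(309, 117) 50 64.3 -25.6
len 168.41943051606387 origin [ 416.77919748 -240.29061633] [ 416.70841519 -240.09320722]
```

View pics/c2.png

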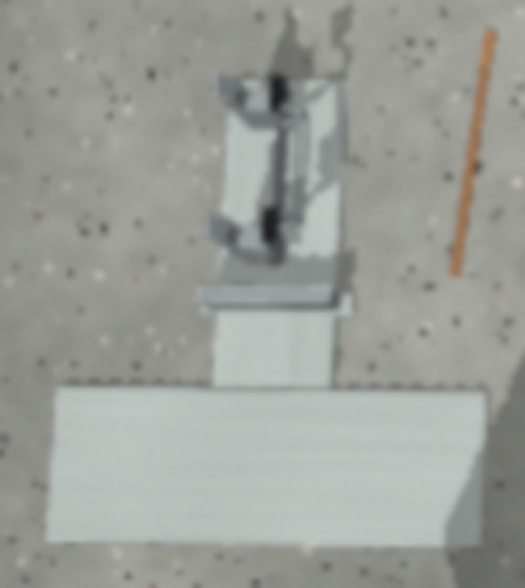

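Dryer origin is about (416.8, -240.2) at 109.5°. In the crop the ledge spans (50,388) to (487,545) and the forks stand at crop (250,95) and (245,235). I'll take a wrist look at the stand before grasping, because a held dryer would block that view.

```bash
python3 -c "
from h import *
plan([531,170,225],107.9)"
```

```text
N 12 row [ 0.989  0.649 -0.011] [-0.  0. -0.] from [ 417.9 -240.5  221.2] [-180.     0.   107.9] t 3.075
```

Request:
apply_moves(
  deltas=[
    [0.99, 0.65, 0, 0, 0, 0, 1],
    [0.99, 0.65, 0, 0, 0, 0, 1],
    [0.99, 0.65, 0, 0, 0, 0, 1],
    [0.99, 0.65, 0, 0, 0, 0, 1],
    [0.99, 0.65, 0, 0, 0, 0, 1],
    [0.99, 0.65, 0, 0, 0, 0, 1],
    [0.99, 0.65, 0, 0, 0, 0, 1],
    [0.99, 0.65, 0, 0, 0, 0, 1],
  ],
)

```text
time: 4.08
tool_pos: [493.6, 34.6, 221.2]
tcp_rot: [-180.0, 0.0, 107.9]
ft_force: [1.2, -0.1, 0.8]
finger_gap: 85.4
grip_force: 0.0
```

Request:
apply_moves(
  deltas=[
    [0.99, 0.65, 0, 0, 0, 0, 1],
    [0.99, 0.65, 0, 0, 0, 0, 1],
    [0.99, 0.65, 0, 0, 0, 0, 1],
    [0.99, 0.65, 0, 0, 0, 0, 1],
    [0, 0, 0, 0, 0, 0, 1],
    [0, 0, 0, 0, 0, 0, 1],
  ],
)

```text
time: 4.82
tool_pos: [530.7, 170.4, 220.9]
tcp_rot: [-179.9, 0.0, 107.9]
ft_force: [0.5, 0.5, 0.1]
finger_gap: 85.1
grip_force: 0.0
```

```bash
python3 - <<'E'
from h import *
st=sense(); print(st['tool_pos'],st['tcp_rot'],st['time'])
im=snapshot('wrist'); save(im,'pics/w2.png'); save(im[:, :],'pics/w2b.png',1.4);np.save('w2.npy',np.r_[st['tool_pos'],st['tcp_rot']])
E
```

```text
[530.73044157 170.44894642 220.87740353] [-1.79949901e+02  2.49833545e-02  1.07917830e+02] 4.825
```

View pics/w2b.png

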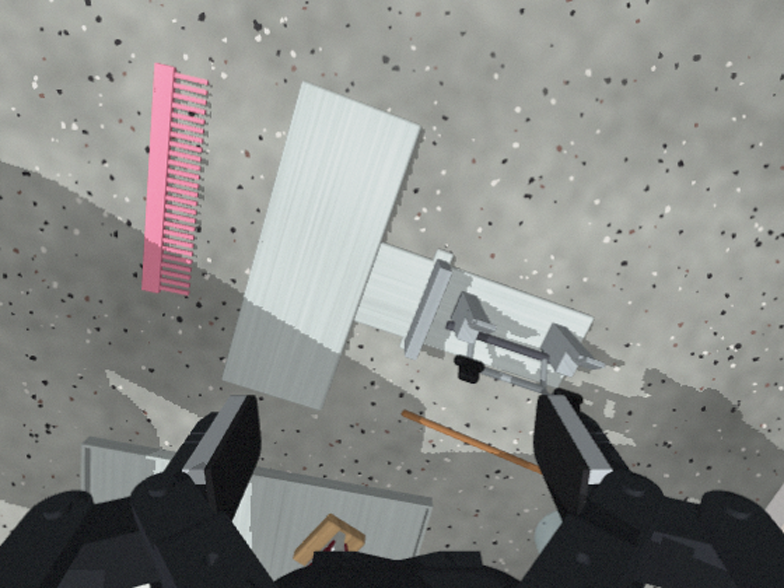

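The ledge corners (scaled picture) are (302,82), (422,127), (320,410) and (222,380). The rest plate runs from (443,255) to (412,355), the fixed prongs are at (468,310) and (560,345), and the dark jaw noses are at (467,368) and (567,398).

```bash
python3 - <<'E'
from h import *
a=np.load('w2.npy'); P=pose('wrist',{'tool_pos':a[:3],'tcp_rot':a[3:]})
def fit(P,px):
    W=plane(P,px,6)[:,:2]; L=np.array([[-125,125],[-35,125],[-35,-125],[-125,-125]],float)
    w0,l0=W.mean(0),L.mean(0); H=(L-l0).T@(W-w0); th=np.arctan2(H[0,1]-H[1,0],H[0,0]+H[1,1])
    r=np.array([[np.cos(th),-np.sin(th)],[np.sin(th),np.cos(th)]]); t=w0-r@l0
    print('stand',t.round(1),np.degrees(th).round(2),'res',(W-(L@r.T+t)).round(1).tolist()); return t,r,th
g=cv2.cvtColor(cv2.imread('pics/w2.png'),6)
px=np.array([(302,82),(422,127),(320,410),(222,380)],np.float32)/1.4
print(px)
pr=cv2.cornerSubPix(g,px.reshape(-1,1,2).copy(),(5,5),(-1,-1),(3,50,.01)).reshape(-1,2);print(pr)
for q in (px,pr): t,r,th=fit(P,q)
def W(x,y,z): return np.r_[r@[x,y]+t,z]
print('proj seat/prongs/rest', [ (k,(proj(P,W(*k))*1.4).round(0)[0].tolist()) for k in [(15,38,35),(15,-38,35),(45,12.5,82),(125,12.5,82),(45,-12,90),(125,-12,90)]])
print('seat',W(85,0,62),'ledge',W(-80,0,6))
p=np.array([(108,237),(210,239),(210,275),(107,273)],float)
p[:]=[(108.2,237.2),(211,238),(210,274.8),(106.5,274.5)]
fit(pose('top'),p)
E
```

```text
[[215.7143   58.57143]
 [301.4286   90.71429]
 [228.57143 292.85715]
 [158.57143 271.4286 ]]
[[215.66615  57.77538]
 [300.11856  90.49911]
 [225.89407 295.8054 ]
 [157.43555 276.38132]]
stand [550.5 135.8] -1.95 res [[0.4, -1.6], [-0.3, -0.9], [-1.4, 1.5], [1.3, 1.0]]
stand [549.6 132.9] -1.92 res [[1.1, 2.0], [-0.6, 1.7], [-2.6, -0.7], [2.1, -3.1]]
proj seat/prongs/rest [((15, 38, 35), [444.0, 273.0]), ((15, -38, 35), [408.0, 362.0]), ((45, 12.5, 82), [479.0, 342.0]), ((125, 12.5, 82), [588.0, 379.0]), ((45, -12, 90), [466.0, 379.0]), ((125, -12, 90), [576.0, 415.0])]
seat [634.60160832 130.08912385  62.        ] ledge [469.69414271 135.6143194    6.        ]
stand [469.6  56.7] -91.1 res [[-77.8, 81.8], [-82.8, -78.3], [78.5, -81.1], [82.1, 77.5]]
```

```bash
cat >> h.py <<'E'
def edgeline(g,p,q,h=6,inset=.08):
    p,q=np.array(p,float),np.array(q,float); u=(q-p)/np.linalg.norm(q-p); n=np.array([-u[1],u[0]])
    S=np.arange(-h,h+.01,.5); pts=[]
    for k in np.linspace(inset,1-inset,40):
        L=p+(q-p)*k+S[:,None]*n
        v=cv2.remap(g.astype(np.float32),L[:,0].astype(np.float32),L[:,1].astype(np.float32),1).ravel()
        d=np.abs(np.gradient(cv2.GaussianBlur(v[:,None],(1,5),1).ravel())); i=d.argmax()
        if d[i]>3: pts.append(L[i])
    return cv2.fitLine(np.array(pts,np.float32),cv2.DIST_HUBER,0,.01,.01).ravel(),len(pts)
def inter(a,b):
    A=np.c_[a[:2],-b[:2]]; s=np.linalg.solve(A,b[2:]-a[2:]); return a[2:]+s[0]*a[:2]
def quad(g,c,h=6):
    L=[edgeline(g,c[i],c[(i+1)%4],h)[0] for i in range(4)]
    return np.array([inter(L[i-1],L[i]) for i in range(4)])
def rigid(W,L):
    w0,l0=W.mean(0),L.mean(0); H=(L-l0).T@(W-w0); th=np.arctan2(H[0,1]-H[1,0],H[0,0]+H[1,1])
    r=np.array([[np.cos(th),-np.sin(th)],[np.sin(th),np.cos(th)]]); t=w0-r@l0
    return t,np.degrees(th),(W-(L@r.T+t))
E
python3 - <<'E'
from h import *
a=np.load('w2.npy'); P=pose('wrist',{'tool_pos':a[:3],'tcp_rot':a[3:]})
L=np.array([[-125,125],[-35,125],[-35,-125],[-125,-125]],float)
for nm,fn,Pp,px in (('wrist','pics/w2.png',P,np.array([(302,82),(422,127),(320,410),(222,380)])/1.4),('top','pics/top0.png',pose('top'),[(106.5,274.5),(108.2,237.2),(211,238),(210,274.8)])):
    g=cv2.cvtColor(cv2.imread(fn),6); c=quad(g,px,4); W=plane(Pp,c,6)[:,:2]; t,th,e=rigid(W,L)
    print(nm,c.round(1).tolist(),t.round(1),th.round(2),e.round(1).tolist())
    q=np.radians(th); r=np.array([[np.cos(q),-np.sin(q)],[np.sin(q),np.cos(q)]])
    K=[(15,38,35),(15,-38,35),(45,12.5,82),(125,12.5,82),(45,-12,90),(125,-12,90),(159,28,6)]
    print([ (k,(proj(Pp,np.r_[r@k[:2]+t,k[2]])).round(1)[0].tolist()) for k in K], r@[85,0]+t)
im=cv2.imread('pics/w2.png'); cv2.imwrite('pics/c3.png',cv2.resize(im[160:300,270:440],None,fx=4.2,fy=4.2,interpolation=2))
E
```

```text
wrist [[215.39999389648438, 57.900001525878906], [300.1000061035156, 89.69999694824219], [228.39999389648438, 292.79998779296875], [157.60000610351562, 271.0]] [549.7 136.1] -1.89 [[0.9, -1.4], [-0.9, -0.7], [-0.9, 1.1], [0.8, 1.0]]
[((15, 38, 35), [318.3, 192.1]), ((15, -38, 35), [292.4, 256.0]), ((45, 12.5, 82), [343.3, 241.4]), ((125, 12.5, 82), [421.4, 267.8]), ((45, -12, 90), [334.3, 268.0]), ((125, -12, 90), [412.7, 293.7]), ((159, 28, 6), [429.1, 234.4])] [634.65909805 133.33983612]
top [[105.30000305175781, 273.20001220703125], [107.9000015258789, 236.60000610351562], [210.10000610351562, 238.1999969482422], [209.0, 275.1000061035156]] [552. 136.] -1.99 [[0.9, -0.7], [-0.7, -0.2], [-0.6, 0.8], [0.5, 0.1]]
[((15, 38, 35), [141.4, 214.6]), ((15, -38, 35), [173.2, 215.0]), ((45, 12.5, 82), [147.6, 198.5]), ((125, 12.5, 82), [149.8, 164.8]), ((45, -12, 90), [157.4, 197.9]), ((125, -12, 90), [159.4, 164.1]), ((159, 28, 6), [152.4, 159.8])] [636.9754541  133.06652404]
```

View pics/c3.png

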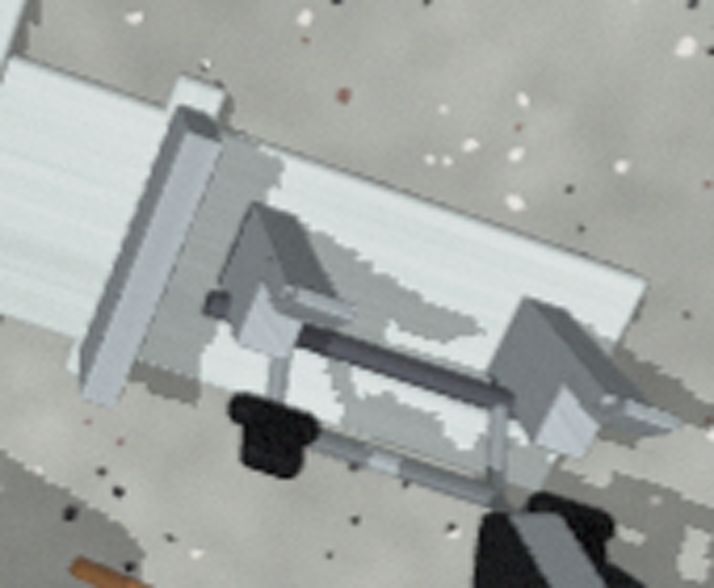

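The crop shows the rest-plate top strip from (207,130) to (103,400), prong tops at (317,305) and (640,413), and jaw noses at (275,430) and (560,510). That agrees with stand ≈ (550,136) at -1.9°. Back to the dryer to grasp it.

```bash
python3 -c "
from h import *
plan([417.8,-243,120],109.5,minrows=13)"
```

```text
N 13 row [-0.911 -0.613  0.259] [-0.001  0.    -0.027] from [530.7 170.2 221. ] [-180.     0.   107.9] t 4.875
```

Request:
apply_moves(
  deltas=[
    [-0.91, -0.61, 0.26, 0, 0, -0.027, 1],
    [-0.91, -0.61, 0.26, 0, 0, -0.027, 1],
    [-0.91, -0.61, 0.26, 0, 0, -0.027, 1],
    [-0.91, -0.61, 0.26, 0, 0, -0.027, 1],
    [-0.91, -0.61, 0.26, 0, 0, -0.027, 1],
    [-0.91, -0.61, 0.26, 0, 0, -0.027, 1],
    [-0.91, -0.61, 0.26, 0, 0, -0.027, 1],
    [-0.91, -0.61, 0.26, 0, 0, -0.027, 1],
  ],
)

```text
time: 5.88
tool_pos: [459.7, -84.2, 158.9]
tcp_rot: [180.0, 0.0, 108.8]
ft_force: [0.2, 0.3, 0.1]
finger_gap: 85.1
grip_force: 0.0
```

Request:
apply_moves(
  deltas=[
    [-0.91, -0.61, 0.26, 0, 0, -0.027, 1],
    [-0.91, -0.61, 0.26, 0, 0, -0.027, 1],
    [-0.91, -0.61, 0.26, 0, 0, -0.027, 1],
    [-0.91, -0.61, 0.26, 0, 0, -0.027, 1],
    [-0.91, -0.61, 0.26, 0, 0, -0.027, 1],
    [0, 0, 0.4, 0, 0, 0, 1],
    [0, 0, 0, 0, 0, 0, 1],
  ],
)

```text
time: 6.75
tool_pos: [417.8, -240.8, 106.7]
tcp_rot: [-179.9, -0.1, 109.5]
ft_force: [0.1, 0.7, -0.7]
finger_gap: 85.7
grip_force: 0.0
```

```bash
python3 -c "
from h import *
plan([417.8,-243,25],109.5,minrows=5)"
```

```text
N 5 row [-0.015 -0.004  0.545] [-0.003 -0.005 -0.002] from [ 417.8 -240.8  106.7] [-1.799e+02 -1.000e-01  1.095e+02] t 6.75
```

Request:
apply_moves(
  deltas=[
    [-0.02, 0, 0.55, 0, 0, 0, 1],
    [-0.02, 0, 0.55, 0, 0, 0, 1],
    [-0.02, 0, 0.55, 0, 0, 0, 1],
    [-0.02, 0, 0.55, 0, 0, 0, 1],
    [-0.02, 0, 0.5, 0, 0, 0, 1],
    [0, 0, 0, 0, 0, 0, 0],
    [0, 0, 0, 0, 0, 0, 0],
    [0, 0, 0, 0, 0, 0, 0],
  ],
  grip_force=70,
)

```text
time: 7.75
tool_pos: [420.6, -244.4, 27.7]
tcp_rot: [180.0, 0.1, 109.6]
ft_force: [0.5, 0.5, -0.2]
finger_gap: 32.2
grip_force: 0.0
```

Request:
apply_moves(
  deltas=[
    [0, 0, 0, 0, 0, 0, 0],
    [0, 0, 0, 0, 0, 0, 0],
    [0, 0, 0, 0, 0, 0, 0],
    [0, 0, 0, 0, 0, 0, 0],
  ],
  grip_force=70,
)

```text
time: 8.25
tool_pos: [422.1, -245.6, 30.7]
tcp_rot: [179.9, 0.2, 109.6]
ft_force: [-6.9, 4.2, 25.7]
finger_gap: -0.2
grip_force: 13.0
```

```bash
python3 - <<'E'
from h import *
st=sense(); print(st['tool_pos'],st['tcp_rot'],st['time'],st['finger_gap'],st['ft_force'])
im=snapshot('wrist'); im2=snapshot('scene'); a=cv2.resize(im2[120:260,160:350],(570,420),interpolation=2)
save(np.hstack([cv2.resize(im,(400,300)),cv2.resize(a,(400,300))]),'pics/w3.png')
E
```

```text
[ 422.14459957 -245.57411949   30.72335662] [179.85145415   0.23733873 109.57282003] 8.25 -0.17187172449191224 [-6.88700917  4.22215991 25.7054834 ]
```

View pics/w3.png

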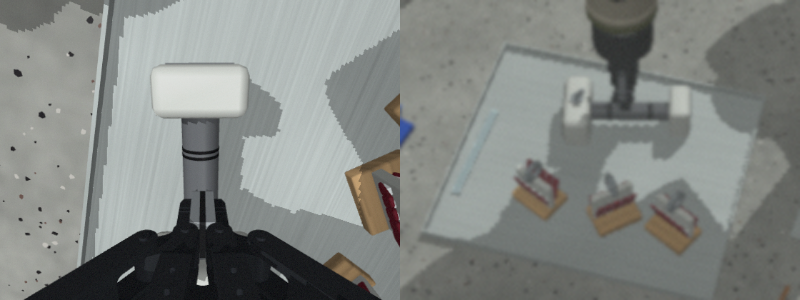

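The left half shows the shut fingers at (203,200), seemingly on top of the handle, with the dryer still in place. I need a closer look.

```bash
python3 - <<'E'
from h import *
im=snapshot('wrist'); im2=snapshot('scene')
P=pose('scene'); P2=pose('wrist'); st=sense()
tip=st['tool_pos']+rpy(st['tcp_rot'])@[0,0,14]
print('scene tcp,tip',proj(P,[st['tool_pos'],tip]),'wrist',proj(P2,[st['tool_pos'],tip]))
a=cv2.resize(im[250:420,200:370],(550,550),interpolation=2); b=cv2.resize(im2[140:200,235:325],(250,167*1),interpolation=2)
c=np.zeros((550,250,3),np.uint8); c[:167]=b
save(np.hstack([a,c]),'pics/w4.png')
E
```

```text
scene tcp,tip [[266.54838155 170.66147665]
 [266.66726708 173.66284925]] wrist [[285.2173067  274.48095343]
 [285.0698135  261.76133704]]
```

View pics/w4.png

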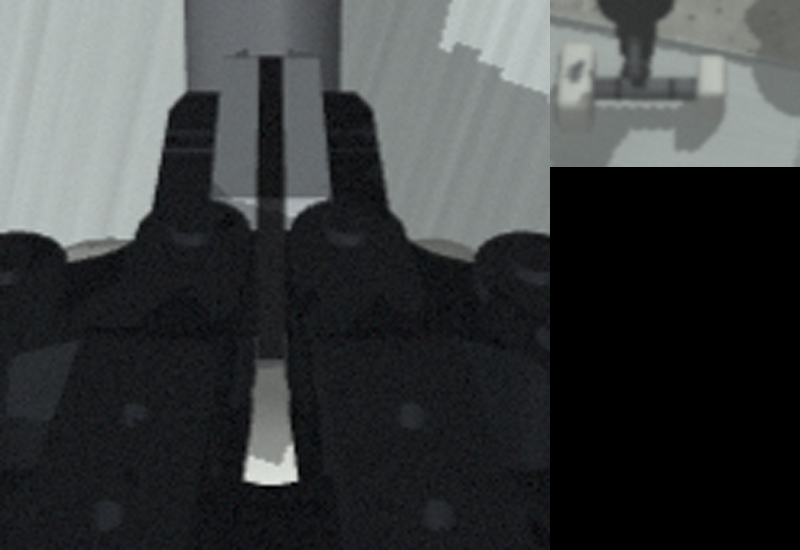

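The fingers closed on top of the handle. From the contact height (handle top at 41 mm, TCP reading 30.7 mm) and from the tips in the wrist pictures, the fingertips are about 10 mm behind the reported TCP when shut, not 14 mm ahead. I'll open, go lower while watching the force, and grip again.

Request:
apply_moves(
  deltas=[
    [0, 0, 0, 0, 0, 0, 1],
    [0, 0, 0, 0, 0, 0, 1],
    [0, 0, 0, 0, 0, 0, 1],
    [0, 0, 0, 0, 0, 0, 1],
    [0, 0, 0, 0, 0, 0, 1],
  ],
)

```text
time: 9.07
tool_pos: [419.8, -243.8, 26.6]
tcp_rot: [-180.0, -0.0, 109.6]
ft_force: [-0.4, -0.5, 0.8]
finger_gap: 85.4
grip_force: 0.0
```

```bash
python3 - <<'E'
from h import *
st=sense(); print(st['finger_gap'],st['ft_force'])
plan([417.6,-242.8,14],109.5)
im=snapshot('wrist'); save(im,'pics/w5.png')
P=pose('wrist'); g=cv2.cvtColor(im,cv2.COLOR_RGB2GRAY)
print(proj(P,[st['tool_pos']+rpy(st['tcp_rot'])@v for v in ([0,0,0],[0,42.5,0],[0,-42.5,0],[11,42.5,1],[11,42.5,-22])]))
E
```

```text
85.3960073187212 [-0.43630101 -0.48614719  0.81766394]
N 1 row [ 0.056 -0.057  0.419] [-0.005 -0.007  0.014] from [ 419.8 -243.8   26.6] [-180.    -0.   109.6] t 9.075
[[285.08565398 274.31155235]
 [370.47308776 274.20973005]
 [199.69515868 274.36031426]
 [371.81046684 253.23401798]
 [384.91460887 276.31679205]]
```

Request:
apply_moves(
  deltas=[
    [0.05, -0.06, 0.4, 0, 0, 0, 1],
    [0, 0, 0.35, 0, 0, 0, 1],
    [0, 0, 0, 0, 0, 0, 1],
    [0, 0, 0, 0, 0, 0, 0.4],
    [0, 0, 0, 0, 0, 0, 0.4],
    [0, 0, 0, 0, 0, 0, 0.4],
  ],
)

```text
time: 9.88
tool_pos: [418.1, -243.4, 4.7]
tcp_rot: [180.0, 0.0, 109.6]
ft_force: [0.5, -0.1, -0.6]
finger_gap: 34.7
grip_force: 0.0
```

Request:
apply_moves(
  deltas=[
    [0, 0, 0, 0, 0, 0, 0],
    [0, 0, 0, 0, 0, 0, 0],
    [0, 0, 0, 0, 0, 0, 0],
    [0, 0, 0, 0, 0, 0, 0],
  ],
  grip_force=70,
)

```text
time: 10.38
tool_pos: [418.4, -243.4, 5.1]
tcp_rot: [180.0, 0.0, 109.6]
ft_force: [0.2, 2.0, 6.4]
finger_gap: 21.9
grip_force: 68.5
```

Request:
apply_moves(
  deltas=[
    [0, 0, -0.3, 0, 0, 0, 0],
    [0, 0, -0.3, 0, 0, 0, 0],
    [0, 0, -0.6, 0, 0, 0, 0],
    [0, 0, 0, 0, 0, 0, 0],
    [0, 0, 0, 0, 0, 0, 0],
  ],
)

```text
time: 11.0
tool_pos: [418.0, -243.3, 40.6]
tcp_rot: [180.0, 0.0, 109.6]
ft_force: [-0.7, -0.7, -4.0]
finger_gap: 21.9
grip_force: 68.9
```

```bash
python3 - <<'E'
from h import *
st=sense(); print(st['ft_force'],st['wrist_torque'])
im=snapshot('wrist'); save(im,'pics/w6.png')
save(im[60:400,180:380],'pics/w6c.png',1.6)
E
```

```text
[-0.679325   -0.71470441 -3.96495661] [ 0.01428134  0.03346434 -0.00153192]
```

View pics/w6c.png

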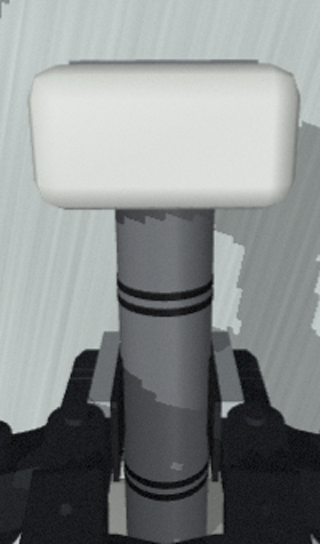

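The dryer is held level between the pads (foot at crop (165,135), pads either side of the handle at (110,370) and (222,370)). Lift it and carry it to the stand.

```bash
python3 - <<'E'
from h import *
st=dict(sense()); print(st['tool_pos']); st['tool_pos']=st['tool_pos']+[0,0,90]
N,d,rv=plan([631.5,133.5,131],-1.9,st=st)
R0=rpy(st['tcp_rot']);p=st['tool_pos'].copy()
for k in range(N):
    p=p+R0@R.from_rotvec(rv*.08*k).as_matrix()@d*30
    if k%5==4: print(p.round(0),np.hypot(*p[:2]).round(0))
E
```

```text
[ 417.64110421 -243.0308482    40.17692563]
N 25 row [ 0.677 -0.051 -0.001] [-0.     0.     0.973] from [ 417.6 -243.   130.2] [-180.    -0.   109.6] t 11.05
[ 391. -145.  130.] 417.0
[404. -45. 131.] 407.0
[454.  43. 131.] 456.0
[534. 106. 131.] 544.0
[632. 134. 131.] 645.0
```

Request:
apply_moves(
  deltas=[
    [0, 0, -1, 0, 0, 0, 0],
    [0, 0, -1, 0, 0, 0, 0],
    [0, 0, -1, 0, 0, 0, 0],
    [0.68, -0.05, 0, 0, 0, 0.97, 0],
    [0.68, -0.05, 0, 0, 0, 0.97, 0],
    [0.68, -0.05, 0, 0, 0, 0.97, 0],
    [0.68, -0.05, 0, 0, 0, 0.97, 0],
    [0.68, -0.05, 0, 0, 0, 0.97, 0],
  ],
)

```text
time: 12.05
tool_pos: [391.1, -144.1, 129.6]
tcp_rot: [-179.9, -0.0, 87.2]
ft_force: [-0.6, -0.1, -3.2]
finger_gap: 22.1
grip_force: 69.3
```

Request:
apply_moves(
  deltas=[
    [0.68, -0.05, 0, 0, 0, 0.97, 0],
    [0.68, -0.05, 0, 0, 0, 0.97, 0],
    [0.68, -0.05, 0, 0, 0, 0.97, 0],
    [0.68, -0.05, 0, 0, 0, 0.97, 0],
    [0.68, -0.05, 0, 0, 0, 0.97, 0],
    [0.68, -0.05, 0, 0, 0, 0.97, 0],
    [0.68, -0.05, 0, 0, 0, 0.97, 0],
    [0.68, -0.05, 0, 0, 0, 0.97, 0],
  ],
)

```text
time: 13.05
tool_pos: [430.5, 12.1, 129.7]
tcp_rot: [-179.9, 0.0, 51.6]
ft_force: [0.2, -1.4, -2.2]
finger_gap: 21.7
grip_force: 69.2
```

Request:
apply_moves(
  deltas=[
    [0.68, -0.05, 0, 0, 0, 0.97, 0],
    [0.68, -0.05, 0, 0, 0, 0.97, 0],
    [0.68, -0.05, 0, 0, 0, 0.97, 0],
    [0.68, -0.05, 0, 0, 0, 0.97, 0],
    [0.68, -0.05, 0, 0, 0, 0.97, 0],
    [0.68, -0.05, 0, 0, 0, 0.97, 0],
    [0.68, -0.05, 0, 0, 0, 0.97, 0],
    [0.68, -0.05, 0, 0, 0, 0.97, 0],
  ],
)

```text
time: 14.05
tool_pos: [553.4, 116.1, 129.3]
tcp_rot: [-180.0, 0.1, 16.1]
ft_force: [0.6, 0.9, -3.1]
finger_gap: 21.8
grip_force: 69.2
```

Request:
apply_moves(
  deltas=[
    [0.68, -0.05, 0, 0, 0, 0.97, 0],
    [0.68, -0.05, 0, 0, 0, 0.97, 0],
    [0.68, -0.05, 0, 0, 0, 0.97, 0],
    [0.68, -0.05, 0, 0, 0, 0.97, 0],
    [0, 0, 0, 0, 0, 0, 0],
    [0, 0, 0, 0, 0, 0, 0],
  ],
)

```text
time: 14.8
tool_pos: [631.6, 135.0, 129.4]
tcp_rot: [180.0, 0.1, -1.5]
ft_force: [-0.2, -0.2, -2.9]
finger_gap: 21.8
grip_force: 69.2
```

```bash
python3 - <<'E'
from h import *
plan([631.5,133.5,100],-1.9)
im=snapshot('wrist'); t=snapshot('top'); 
a=cv2.resize(im,(480,360)); b=cv2.resize(t[140:260,110:210],(300,360),interpolation=2)
save(np.hstack([a,b]),'pics/w7.png'); save(t,'pics/t7.png')
E
```

```text
N 1 row [-0.001  0.05   0.981] [0.003 0.024 0.086] from [631.6 135.  129.4] [ 1.8e+02  1.0e-01 -1.5e+00] t 14.8
```

View pics/w7.png

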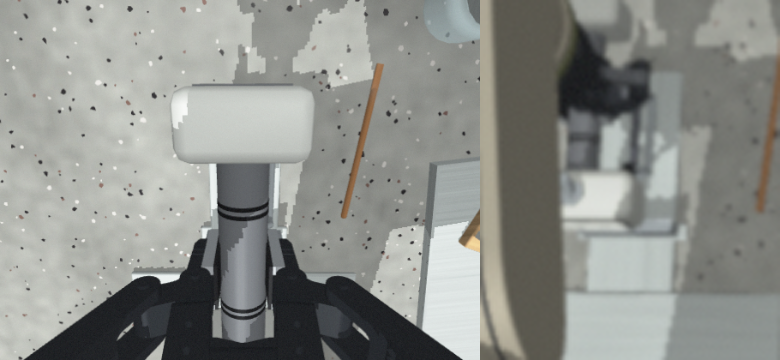

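The wrist view shows the held dryer centred over the clip strip (handle at column 243, strip edges at columns 212 and 280). I'll descend in steps.

Request:
apply_moves(
  deltas=[
    [0, 0.05, 0.5, 0, 0.02, 0.09, 0],
    [0, 0, 0.7, 0, 0, 0, 0],
    [0, 0, 0.6, 0, 0, 0, 0],
    [0, 0, 0, 0, 0, 0, 0],
    [0, 0, 0, 0, 0, 0, 0],
  ],
  grip_force=100,
)

```text
time: 15.52
tool_pos: [632.6, 133.7, 76.4]
tcp_rot: [-180.0, -0.1, -2.0]
ft_force: [0.9, -0.7, -2.0]
finger_gap: 20.7
grip_force: 98.1
```

```bash
python3 -c "
from h import *
plan([631.5,133.5,50],-1.9)"
```

```text
N 1 row [-0.039  0.007  0.88 ] [-0.    -0.017 -0.021] from [632.6 133.7  76.4] [-1.8e+02 -1.0e-01 -2.0e+00] t 15.525
```

Request:
apply_moves(
  deltas=[
    [-0.03, 0, 0.2, 0, 0, 0, 0],
    [0, 0, 0.2, 0, 0, 0, 0],
    [0, 0, 0.2, 0, 0, 0, 0],
    [0, 0, 0, 0, 0, 0, 0],
  ],
)

```text
time: 16.02
tool_pos: [632.0, 134.3, 58.4]
tcp_rot: [-179.9, -0.1, -2.0]
ft_force: [1.4, 3.0, -2.1]
finger_gap: 21.0
grip_force: 98.7
```

Request:
apply_moves(
  deltas=[
    [0, 0, 0.15, 0, 0, 0, 0],
    [0, 0, 0.15, 0, 0, 0, 0],
    [0, 0, 0, 0, 0, 0, 0],
  ],
)

```text
time: 16.4
tool_pos: [631.8, 134.3, 48.9]
tcp_rot: [-179.9, -0.1, -2.0]
ft_force: [2.6, 6.0, -2.7]
finger_gap: 21.0
grip_force: 98.8
```

Request:
apply_moves(
  deltas=[
    [0, 0, 0.15, 0, 0, 0, 0],
    [0, 0, 0.1, 0, 0, 0, 0],
    [0, 0, 0, 0, 0, 0, 0],
  ],
)

```text
time: 16.77
tool_pos: [631.0, 133.8, 40.4]
tcp_rot: [-180.0, -0.0, -2.0]
ft_force: [2.3, 5.9, -5.7]
finger_gap: 21.1
grip_force: 98.5
```

Request:
apply_moves(
  deltas=[
    [0, 0, 0.1, 0, 0, 0, 0],
    [0, 0, 0.05, 0, 0, 0, 0],
    [0, 0, 0, 0, 0, 0, 0],
  ],
)

```text
time: 17.15
tool_pos: [631.1, 133.7, 38.0]
tcp_rot: [180.0, -0.0, -2.0]
ft_force: [-6.5, 2.6, 9.2]
finger_gap: 20.6
grip_force: 100.4
```

Request:
apply_moves(
  deltas=[
    [0, 0, 0.07, 0, 0, 0, 0],
    [0, 0, 0, 0, 0, 0, 0],
  ],
)

```text
time: 17.4
tool_pos: [631.2, 133.8, 37.9]
tcp_rot: [180.0, -0.0, -2.0]
ft_force: [-15.3, 2.9, 24.4]
finger_gap: 20.9
grip_force: 102.1
```

Request:
apply_moves(
  deltas=[
    [0, 0, 0, 0, 0, 0, 0.4],
    [0, 0, 0, 0, 0, 0, 0.4],
    [0, 0, 0, 0, 0, 0, 0.4],
  ],
)

```text
time: 17.77
tool_pos: [631.6, 136.0, 35.3]
tcp_rot: [-179.8, -0.1, -2.0]
ft_force: [0.2, 14.1, 0.3]
finger_gap: 33.8
grip_force: 6.7
```

Request:
apply_moves(
  deltas=[
    [0, 0, 0, 0, 0, 0, 0.34],
    [0, 0, 0, 0, 0, 0, 0.34],
    [0, 0, -0.3, 0, 0, 0, 0.34],
    [0, 0, -0.3, 0, 0, 0, 0.34],
    [0, 0, -0.3, 0, 0, 0, 0.34],
  ],
)

```text
time: 18.4
tool_pos: [631.8, 132.8, 62.7]
tcp_rot: [179.9, -0.1, -2.0]
ft_force: [0.3, -0.4, -0.1]
finger_gap: 28.9
grip_force: 0.0
```

The clip seems seated: it bottomed at TCP z 38 as predicted, and the fingers came free with no force. I'll go up and over to the carriers for a close look, checking the dryer on the way.

```bash
python3 - <<'E'
from h import *
st=dict(sense()); print(st['tool_pos']); st['tool_pos']=st['tool_pos']+[0,0,120]
N,d,rv=plan([566,-165,190],88,st=st)
E
```

```text
[631.77963676 132.84383064  62.69099582]
N 20 row [-0.452  0.338 -0.012] [ 0.001 -0.    -0.982] from [631.8 132.8 182.7] [ 1.799e+02 -1.000e-01 -2.000e+00] t 18.4
```

Request:
apply_moves(
  deltas=[
    [0, 0, -1, 0, 0, 0, 0.34],
    [0, 0, -1, 0, 0, 0, 0.34],
    [0, 0, -1, 0, 0, 0, 0.34],
    [0, 0, -1, 0, 0, 0, 0.34],
    [-0.45, 0.34, 0, 0, 0, -0.98, 0.5],
    [-0.45, 0.34, 0, 0, 0, -0.98, 0.5],
    [-0.45, 0.34, 0, 0, 0, -0.98, 0.5],
    [-0.45, 0.34, 0, 0, 0, -0.98, 0.5],
  ],
)

```text
time: 19.4
tool_pos: [581.0, 87.7, 182.8]
tcp_rot: [179.9, -0.1, 16.1]
ft_force: [0.6, -0.9, -0.1]
finger_gap: 42.9
grip_force: 0.0
```

Request:
apply_moves(
  deltas=[
    [-0.45, 0.34, 0, 0, 0, -0.98, 0.5],
    [-0.45, 0.34, 0, 0, 0, -0.98, 0.5],
    [-0.45, 0.34, 0, 0, 0, -0.98, 0.5],
    [-0.45, 0.34, 0, 0, 0, -0.98, 0.5],
    [-0.45, 0.34, 0, 0, 0, -0.98, 0.5],
    [-0.45, 0.34, 0, 0, 0, -0.98, 0.5],
    [-0.45, 0.34, 0, 0, 0, -0.98, 0.5],
    [-0.45, 0.34, 0, 0, 0, -0.98, 0.5],
  ],
)

```text
time: 20.4
tool_pos: [532.9, -36.6, 182.8]
tcp_rot: [179.9, -0.0, 52.0]
ft_force: [0.8, 0.9, -1.1]
finger_gap: 43.0
grip_force: 0.0
```

Request:
apply_moves(
  deltas=[
    [-0.45, 0.34, 0, 0, 0, -0.98, 0.5],
    [-0.45, 0.34, 0, 0, 0, -0.98, 0.5],
    [-0.45, 0.34, 0, 0, 0, -0.98, 0.5],
    [-0.45, 0.34, 0, 0, 0, -0.98, 0.5],
    [-0.45, 0.34, 0, 0, 0, -0.98, 0.5],
    [-0.45, 0.34, 0, 0, 0, -0.98, 0.5],
    [-0.45, 0.34, 0, 0, 0, -0.98, 0.5],
    [-0.45, 0.34, 0, 0, 0, -0.98, 0.5],
  ],
)

```text
time: 21.4
tool_pos: [566.8, -165.5, 182.8]
tcp_rot: [179.9, 0.0, 87.9]
ft_force: [0.1, -0.3, 0.3]
finger_gap: 42.9
grip_force: 0.0
```

Request:
apply_moves(
  deltas=[
    [0, 0, 0, 0, 0, 0, 0.5],
    [0, 0, 0, 0, 0, 0, 0.5],
  ],
)

```text
time: 21.65
tool_pos: [566.5, -164.1, 182.3]
tcp_rot: [179.9, -0.0, 87.7]
ft_force: [0.7, 0.1, 0.6]
finger_gap: 43.1
grip_force: 0.0
```

```bash
python3 - <<'E'
from h import *
st=sense(); print(st['tool_pos'],st['tcp_rot'],st['time'],st['finger_gap'])
im=snapshot('wrist'); save(im,'pics/w8.png'); np.save('w8.npy',np.r_[st['tool_pos'],st['tcp_rot']])
t=snapshot('top'); save(t,'pics/t8.png')
a=cv2.resize(im[:400],(533,381),interpolation=2); b=cv2.resize(t[140:270,110:205],(267,365),interpolation=2)
c=np.zeros((381,267,3),np.uint8); c[:365]=b
save(np.hstack([a,c]),'pics/v8.png')
E
```

```text
[ 566.48687628 -164.1244222   182.32418776] [ 1.79923300e+02 -5.08161561e-03  8.77174376e+01] 21.65 43.12368539635871
```

View pics/v8.png

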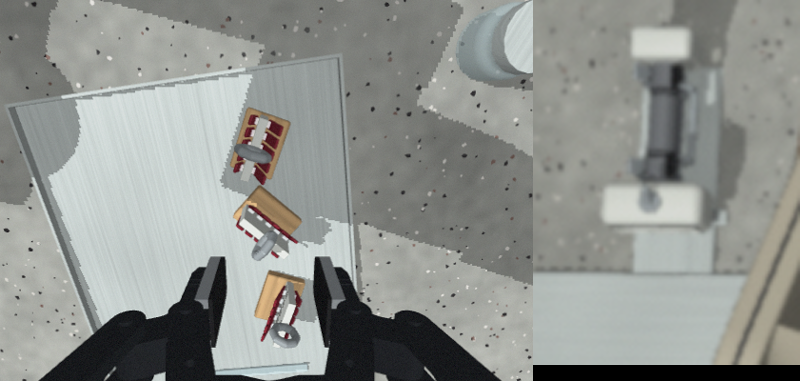

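The dryer sits in the clip (right half: head at (650,205), foot at (660,42)). The carriers are at (260,145), (267,222) and (282,310) in the left half. I'll make one enlarged composite to tell the long-tip side from the short-tip side.

```bash
python3 - <<'E'
from h import *
im=cv2.imread('pics/w8.png')
def cr(x,y): return cv2.resize(im[y-50:y+50,x-66:x+67],(400,300),interpolation=2)
t=cv2.imread('pics/w1.png'); w1=cv2.resize(t[70:290,350:530],(245,300),interpolation=2)
d=np.zeros((300,400,3),np.uint8); d[:,:245]=w1
cv2.imwrite('pics/v9.png',np.vstack([np.hstack([cr(273,152),cr(280,232)]),np.hstack([cr(293,318),d])]))
E
```

```text
(no output)
```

View pics/v9.png

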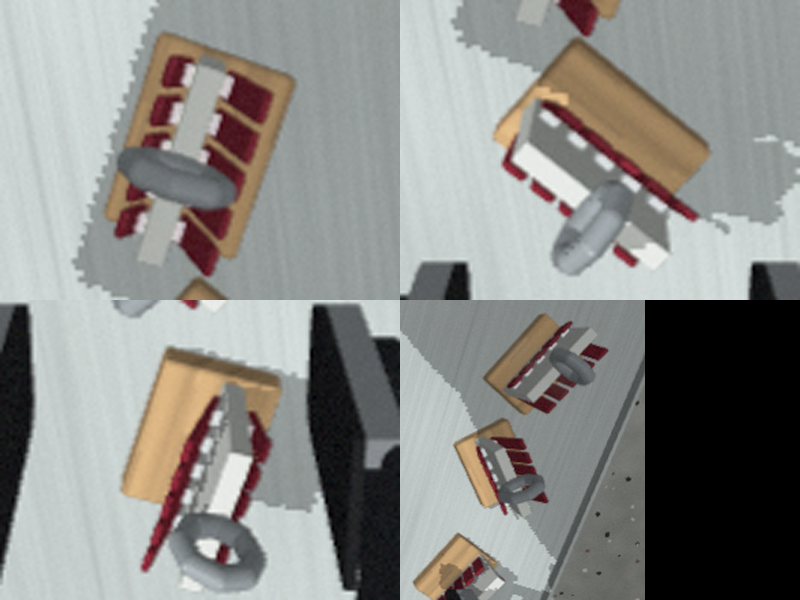

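The enlarged view shows the side of the long tips on each carrier:
- **a:** long tips on the image right (towards world +x).
- **b:** long tips on the upper right.
- **c:** long tips on the left (towards world -x).

Next I'll fit poses from the foot corners.

```bash
python3 - <<'E'
from h import *
v=np.load('w8.npy'); P=pose('wrist',{'tool_pos':v[:3],'tcp_rot':v[3:]})
K=400/133
D={'a':((207,102),[(160,35),(295,78),(237,258),(107,215)],[(18,-30),(-26,-30),(-26,30),(18,30)]),
'b':((214,182),[(175,40),(308,150),(97,140)],[(-26,-30),(-26,30),(18,-30)]),
'c':((227,268),[(170,50),(278,80),(125,190)],[(-26,30),(18,30),(-26,-30)])}
ringobs={'a':(177,178),'b':(192,227),'c':(218,253)}
for k,(o,px,L) in D.items():
    W=plane(P,np.array(px)/K+o,14.5)[:,:2]; t,th,e=rigid(W,np.array(L,float))
    rc=plane(P,np.array(ringobs[k])/K+o,69)[0,:2]
    print(k,t.round(1),th.round(1),'res',np.abs(e).max().round(1),'ring centre seen',rc.round(1), 'proj ring',((proj(P,[*t,69])[0]-o)*K).round(0))
E
```

```text
a [ 554.2 -126.8] 159.9 res 1.6 ring centre seen [ 553.7 -127.4] proj ring [179. 176.]
b [ 559.6 -209.5] -131.7 res 2.3 ring centre seen [ 559.2 -209.9] proj ring [194. 225.]
c [ 575.9 -305. ] -17.2 res 2.4 ring centre seen [ 575.1 -309.4] proj ring [220. 241.]
```

All three fits agree with the ring positions. The plan is to put a at Y=+75, b at Y=0 and c at Y=-75 on the ledge. First, carrier a.

```bash
python3 -c "
from h import *
plan([554,-127,105],161)"
```

```text
N 16 row [0.085 0.02  0.161] [ 0.001  0.001 -0.998] from [ 566.6 -163.8  182.3] [179.9  -0.   87.8] t 21.75
```

Request:
apply_moves(
  deltas=[
    [0.085, 0.02, 0.16, 0, 0, -1, 0.5],
    [0.085, 0.02, 0.16, 0, 0, -1, 0.5],
    [0.085, 0.02, 0.16, 0, 0, -1, 0.5],
    [0.085, 0.02, 0.16, 0, 0, -1, 0.5],
    [0.085, 0.02, 0.16, 0, 0, -1, 0.5],
    [0.085, 0.02, 0.16, 0, 0, -1, 0.5],
    [0.085, 0.02, 0.16, 0, 0, -1, 0.5],
    [0.085, 0.02, 0.16, 0, 0, -1, 0.5],
  ],
)

```text
time: 22.75
tool_pos: [566.5, -143.0, 143.8]
tcp_rot: [179.9, 0.1, 124.6]
ft_force: [-0.4, -0.3, -0.1]
finger_gap: 42.7
grip_force: 0.0
```

Request:
apply_moves(
  deltas=[
    [0.085, 0.02, 0.16, 0, 0, -1, 0.5],
    [0.085, 0.02, 0.16, 0, 0, -1, 0.5],
    [0.085, 0.02, 0.16, 0, 0, -1, 0.5],
    [0.085, 0.02, 0.16, 0, 0, -1, 0.5],
    [0.085, 0.02, 0.16, 0, 0, -1, 0.5],
    [0.085, 0.02, 0.16, 0, 0, -1, 0.5],
    [0.085, 0.02, 0.16, 0, 0, -1, 0.5],
    [0.085, 0.02, 0.16, 0, 0, -1, 0.5],
  ],
)

```text
time: 23.75
tool_pos: [554.0, -126.7, 105.4]
tcp_rot: [180.0, 0.1, 161.3]
ft_force: [-1.2, -0.2, 0.5]
finger_gap: 42.8
grip_force: 0.0
```

Request:
apply_moves(
  deltas=[
    [0, 0, 0, 0, 0, 0, 0.5],
    [0, 0, 0, 0, 0, 0, 0.5],
  ],
)

```text
time: 24.0
tool_pos: [554.4, -127.1, 105.7]
tcp_rot: [180.0, 0.1, 161.1]
ft_force: [-0.4, 0.2, 0.0]
finger_gap: 42.8
grip_force: 0.0
```

```bash
python3 - <<'E'
from h import *
plan([554,-127,53],161)
st=sense(); print(st['finger_gap']); P=pose('wrist',st); im=snapshot('wrist'); save(im,'pics/w10.png')
cs=blobs(im,(8,70,90),(22,255,255),200)
for c in cs:
    r=cv2.minAreaRect(c); b=cv2.boxPoints(r); W=plane(P,b,15)[:,:2]
    print(cv2.contourArea(c),b.round(0).tolist(),'centre',W.mean(0).round(1),np.linalg.norm(W[0]-W[1]).round(1),np.linalg.norm(W[1]-W[2]).round(1),np.degrees(np.arctan2(*(W[1]-W[0])[::-1])).round(1))
print('proj of expected foot',proj(P,[[554+x*np.cos(2.81)-y*np.sin(2.81),-127+x*np.sin(2.81)+y*np.cos(2.81),15] for x,y in((18,-30),(-26,-30),(-26,30),(18,30))]).round(0).tolist())
E
```

```text
N 2 row [ 0.007 -0.001  0.879] [0.003 0.012 0.008] from [ 554.4 -127.1  105.7] [1.800e+02 1.000e-01 1.611e+02] t 24.0
42.770926740043535
2406.5 [[43.0, 272.0], [127.0, 272.0], [127.0, 322.0], [43.0, 322.0]] centre [ 568.5 -303.3] 67.0 47.5 71.1
1460.0 [[151.0, 273.0], [178.0, 207.0], [231.0, 229.0], [204.0, 295.0]] centre [ 559.4 -205. ] 61.2 42.5 134.9
1644.0 [[243.0, 209.0], [244.0, 187.0], [324.0, 190.0], [323.0, 212.0]] centre [ 542.3 -122.8] 17.2 58.3 156.8
1188.5 [[489.0, 175.0], [498.0, 175.0], [498.0, 337.0], [489.0, 337.0]] centre [645.   16.2] 6.5 143.5 71.1
proj of expected foot [[325.0, 192.0], [323.0, 247.0], [245.0, 247.0], [243.0, 192.0]]
```

Request:
apply_moves(
  deltas=[
    [0, 0, 0.8, 0, 0, 0, 0.5],
    [0, 0, 0.6, 0, 0, 0, 0.5],
    [0, 0, 0.35, 0, 0, 0, 0.5],
    [0, 0, 0, 0, 0, 0, 0.5],
    [0, 0, 0, 0, 0, 0, 0.15],
    [0, 0, 0, 0, 0, 0, 0],
    [0, 0, 0, 0, 0, 0, 0],
    [0, 0, 0, 0, 0, 0, 0],
  ],
  grip_force=50,
)

```text
time: 25.05
tool_pos: [554.9, -127.5, 53.8]
tcp_rot: [180.0, 0.2, 161.2]
ft_force: [-2.2, 1.4, 6.5]
finger_gap: 6.7
grip_force: 49.1
```

Request:
apply_moves(
  deltas=[
    [0, 0, 0, 0, 0, 0, 0],
    [0, 0, -0.4, 0, 0, 0, 0],
    [0, 0, -0.6, 0, 0, 0, 0],
    [0, 0, 0, 0, 0, 0, 0],
  ],
)

```text
time: 25.55
tool_pos: [556.1, -127.9, 85.6]
tcp_rot: [180.0, 0.3, 161.2]
ft_force: [0.1, -0.6, -1.0]
finger_gap: 6.1
grip_force: 48.9
```

```bash
python3 - <<'E'
from h import *
st=dict(sense()); print(st['tool_pos'],st['ft_force'],st['wrist_torque']); st['tool_pos']=st['tool_pos']+[0,0,60]
plan([472.5,213.8,145],178.1,st=st)
E
```

```text
[ 556.06082908 -127.87372852   85.64439851] [ 0.14963949 -0.6313562  -0.99141383] [-0.02153075  0.02797859  0.00046046]
N 11 row [0.45  0.971 0.001] [-0.     0.007 -0.336] from [ 556.1 -127.9  145.6] [180.    0.3 161.2] t 25.55
```

Request:
apply_moves(
  deltas=[
    [0, 0, -1, 0, 0, 0, 0],
    [0, 0, -1, 0, 0, 0, 0],
    [0.45, 0.97, 0, 0, 0, -0.336, 0],
    [0.45, 0.97, 0, 0, 0, -0.336, 0],
    [0.45, 0.97, 0, 0, 0, -0.336, 0],
    [0.45, 0.97, 0, 0, 0, -0.336, 0],
    [0.45, 0.97, 0, 0, 0, -0.336, 0],
    [0.45, 0.97, 0, 0, 0, -0.336, 0],
  ],
)

```text
time: 26.55
tool_pos: [520.7, 63.1, 142.7]
tcp_rot: [180.0, 0.1, 170.5]
ft_force: [-0.0, 0.6, -3.4]
finger_gap: 6.6
grip_force: 48.9
```

Request:
apply_moves(
  deltas=[
    [0.45, 0.97, 0, 0, 0, -0.336, 0],
    [0.45, 0.97, 0, 0, 0, -0.336, 0],
    [0.45, 0.97, 0, 0, 0, -0.336, 0],
    [0.45, 0.97, 0, 0, 0, -0.336, 0],
    [0.45, 0.97, 0, 0, 0, -0.336, 0],
    [0, 0, 0.8, 0, 0, 0, 0],
    [0, 0, 0.8, 0, 0, 0, 0],
    [0, 0, 0, 0, 0, 0, 0],
  ],
)

```text
time: 27.55
tool_pos: [468.6, 213.7, 92.5]
tcp_rot: [-179.9, -0.2, 178.1]
ft_force: [-0.2, 0.5, -1.0]
finger_gap: 6.3
grip_force: 48.9
```

```bash
python3 -c "
from h import *
plan([472.5,213.8,57.5],178.1)"
```

```text
N 2 row [-0.067  0.005  0.583] [-0.01  -0.017  0.003] from [468.6 213.7  92.5] [-179.9   -0.2  178.1] t 27.55
```

Request:
apply_moves(
  deltas=[
    [-0.07, 0, 0.5, -0.01, -0.02, 0, 0],
    [-0.06, 0, 0.45, 0, 0, 0, 0],
    [0, 0, 0.12, 0, 0, 0, 0],
    [0, 0, 0.1, 0, 0, 0, 0],
    [0, 0, 0, 0, 0, 0, 0],
  ],
)

```text
time: 28.18
tool_pos: [474.6, 214.1, 59.7]
tcp_rot: [180.0, 0.2, 178.1]
ft_force: [-0.9, 0.3, -1.4]
finger_gap: 6.3
grip_force: 49.0
```

Request:
apply_moves(
  deltas=[
    [0.05, 0, 0.08, 0, -0.02, 0, 0],
    [0, 0, 0.04, 0, 0, 0, 0],
    [0, 0, 0, 0, 0, 0, 0],
  ],
)

```text
time: 28.55
tool_pos: [473.4, 214.6, 56.8]
tcp_rot: [179.9, 0.3, 178.1]
ft_force: [-2.9, 1.1, 5.2]
finger_gap: 6.2
grip_force: 49.7
```

Contact with the ledge. I'll release, rise, and go to carrier b.

Request:
apply_moves(
  deltas=[
    [0, 0, 0, 0, 0, 0, 0.3],
    [0, 0, 0, 0, 0, 0, 0.4],
    [0, 0, -0.3, 0, 0, 0, 0.5],
    [0, 0, -1, 0, 0, 0, 0.5],
    [0, 0, -1, 0, 0, 0, 0.5],
    [0, 0, -1, 0, 0, 0, 0.5],
  ],
)

```text
time: 29.3
tool_pos: [472.7, 214.0, 156.6]
tcp_rot: [179.9, 0.3, 178.1]
ft_force: [0.3, 0.1, 0.2]
finger_gap: 42.8
grip_force: 0.0
```

```bash
python3 - <<'E'
from h import *
plan([520,-110,170],48.3)
P=pose('wrist'); im=snapshot('wrist'); save(im,'pics/w11.png')
t=snapshot('top'); save(t,'pics/t11.png'); P2=pose('top')
for c in blobs(t,(5,90,60),(20,255,255),20)+[None]:
    if c is None: break
    x,y,w,h=cv2.boundingRect(c)
    if y>150 and y<390: print('top',(x,y,w,h),plane(P2,(x+w/2,y+h/2),12)[0].round(0))
for c in blobs(im,(8,70,90),(22,255,255),200):
    b=cv2.boxPoints(cv2.minAreaRect(c)); W=plane(P,b,18)[:,:2]; print('wrist',cv2.contourArea(c),b.round(0).tolist(),W.round(0).tolist())
E
```

```text
N 29 row [-0.45  -0.139 -0.014] [0.003 0.001 0.977] from [472.7 214.  156.6] [179.9   0.3 178.1] t 29.3
top (113, 255, 25, 8) [465. 215.  12.]
top (120, 245, 19, 9) [488. 206.  12.]
top (296, 210, 18, 19) [ 552. -218.   12.]
top (329, 208, 23, 14) [ 562. -305.   12.]
top (287, 208, 12, 15) [ 563. -189.   12.]
top (203, 153, 9, 57) [652.  19.  12.]
wrist 1146.5 [[250.0, 175.0], [318.0, 175.0], [318.0, 193.0], [250.0, 193.0]] [[452.0, 186.0], [454.0, 245.0], [470.0, 245.0], [468.0, 185.0]]
```

```bash
python3 -c "
from h import *
plan([559.5,-209.7,125],48.3)"
```

```text
N 29 row [-0.603 -0.153  0.043] [0.006 0.001 0.977] from [475.2 214.9 159.9] [179.8   0.7 178.1] t 29.4
```

Request:
apply_moves(
  deltas=[
    [-0.6, -0.15, 0, 0, 0, 0.98, 0.5],
    [-0.6, -0.15, 0, 0, 0, 0.98, 0.5],
    [-0.6, -0.15, 0, 0, 0, 0.98, 0.5],
    [-0.6, -0.15, 0, 0, 0, 0.98, 0.5],
    [-0.6, -0.15, 0, 0, 0, 0.98, 0.5],
    [-0.6, -0.15, 0, 0, 0, 0.98, 0.5],
    [-0.6, -0.15, 0, 0, 0, 0.98, 0.5],
    [-0.6, -0.15, 0, 0, 0, 0.98, 0.5],
  ],
)

```text
time: 30.4
tool_pos: [597.1, 137.0, 154.9]
tcp_rot: [179.8, 0.2, 142.0]
ft_force: [-0.2, 0.1, -1.1]
finger_gap: 42.8
grip_force: 0.0
```

Request:
apply_moves(
  deltas=[
    [-0.6, -0.15, 0, 0, 0, 0.98, 0.5],
    [-0.6, -0.15, 0, 0, 0, 0.98, 0.5],
    [-0.6, -0.15, 0, 0, 0, 0.98, 0.5],
    [-0.6, -0.15, 0, 0, 0, 0.98, 0.5],
    [-0.6, -0.15, 0, 0, 0, 0.98, 0.5],
    [-0.6, -0.15, 0, 0, 0, 0.98, 0.5],
    [-0.6, -0.15, 0, 0, 0, 0.98, 0.5],
    [-0.6, -0.15, 0, 0, 0, 0.98, 0.5],
  ],
)

```text
time: 31.4
tool_pos: [652.4, 1.8, 155.0]
tcp_rot: [179.8, 0.0, 106.1]
ft_force: [0.1, 0.5, 0.4]
finger_gap: 43.0
grip_force: 0.0
```

Request:
apply_moves(
  deltas=[
    [-0.6, -0.15, 0, 0, 0, 0.98, 0.5],
    [-0.6, -0.15, 0, 0, 0, 0.98, 0.5],
    [-0.6, -0.15, 0, 0, 0, 0.98, 0.5],
    [-0.6, -0.15, 0, 0, 0, 0.98, 0.5],
    [-0.6, -0.15, 0, 0, 0, 0.98, 0.5],
    [-0.6, -0.15, 0, 0, 0, 0.98, 0.5],
    [-0.6, -0.15, 0, 0, 0, 0.98, 0.5],
    [-0.6, -0.15, 0, 0, 0, 0.98, 0.5],
  ],
)

```text
time: 32.4
tool_pos: [618.0, -140.1, 154.8]
tcp_rot: [179.8, -0.1, 70.2]
ft_force: [-0.8, 0.1, -0.4]
finger_gap: 42.7
grip_force: 0.0
```

Request:
apply_moves(
  deltas=[
    [-0.6, -0.15, 0.2, 0, 0, 0.98, 0.5],
    [-0.6, -0.15, 0.2, 0, 0, 0.98, 0.5],
    [-0.6, -0.15, 0.2, 0, 0, 0.98, 0.5],
    [-0.6, -0.15, 0.2, 0, 0, 0.98, 0.5],
    [-0.6, -0.15, 0.2, 0, 0, 0.98, 0.5],
    [0, 0, 0.4, 0, 0, 0, 0.5],
    [0, 0, 0, 0, 0, 0, 0.5],
  ],
)

```text
time: 33.28
tool_pos: [555.5, -206.4, 111.4]
tcp_rot: [180.0, -0.2, 47.9]
ft_force: [-0.8, -0.3, 0.2]
finger_gap: 42.8
grip_force: 0.0
```

```bash
cat >> h.py <<'E'
def look(pos,yaw,tag,zf=3,zt=53):
    plan([*pos,zt],yaw)
    st=sense(); P=pose('wrist',st); im=snapshot('wrist'); save(im,f'pics/{tag}.png')
    for c in blobs(im,(8,70,90),(22,255,255),200):
        b=cv2.boxPoints(cv2.minAreaRect(c)); W=plane(P,b,zf+12)[:,:2]; print(cv2.contourArea(c),b.round(0).tolist(),W.round(0).tolist())
    q=np.radians(yaw)
    print('exp',proj(P,[[pos[0]+x*np.cos(q)-y*np.sin(q),pos[1]+x*np.sin(q)+y*np.cos(q),zf+12] for x,y in((18,-30),(-26,-30),(-26,30),(18,30))]).round(0).tolist(),'or',proj(P,[[pos[0]-x*np.cos(q)+y*np.sin(q),pos[1]-x*np.sin(q)-y*np.cos(q),zf+12] for x,y in((18,-30),(-26,-30),(-26,30),(18,30))]).round(0).tolist())
E
python3 -c "
from h import *
look([559.5,-209.7],48.3,'w12')"
```

```text
N 2 row [0.002 0.086 0.973] [ 0.003 -0.02  -0.04 ] from [ 555.5 -206.4  111.4] [180.   -0.2  47.9] t 33.275
1014.5 [[341.0, 260.0], [392.0, 241.0], [415.0, 304.0], [364.0, 323.0]] [[562.0, -267.0], [602.0, -281.0], [582.0, -340.0], [539.0, -326.0]]
2116.5 [[252.0, 176.0], [330.0, 176.0], [330.0, 207.0], [252.0, 207.0]] [[557.0, -170.0], [599.0, -208.0], [584.0, -227.0], [540.0, -187.0]]
exp [[331.0, 188.0], [329.0, 243.0], [253.0, 243.0], [251.0, 189.0]] or [[252.0, 234.0], [250.0, 179.0], [332.0, 178.0], [330.0, 233.0]]
```

Request:
apply_moves(
  deltas=[
    [0, 0.09, 0.8, 0, -0.02, -0.04, 0.5],
    [0, 0.08, 0.8, 0, 0, 0, 0.5],
    [0, 0, 0.32, 0, 0, 0, 0.5],
    [0, 0, 0, 0, 0, 0, 0.5],
    [0, 0, 0, 0, 0, 0, 0.15],
    [0, 0, 0, 0, 0, 0, 0],
    [0, 0, 0, 0, 0, 0, 0],
    [0, 0, 0, 0, 0, 0, 0],
  ],
  grip_force=50,
)

```text
time: 34.33
tool_pos: [560.7, -210.8, 56.5]
tcp_rot: [179.8, -0.1, 48.0]
ft_force: [-1.4, 1.3, 5.1]
finger_gap: 6.1
grip_force: 49.8
```

Request:
apply_moves(
  deltas=[
    [0, 0, 0, 0, 0, 0, 0],
    [0, 0, -0.4, 0, 0, 0, 0],
    [0, 0, -0.6, 0, 0, 0, 0],
    [0, 0, 0, 0, 0, 0, 0],
  ],
)

```text
time: 34.83
tool_pos: [561.8, -211.5, 88.4]
tcp_rot: [179.6, -0.2, 48.0]
ft_force: [0.6, 0.9, -1.5]
finger_gap: 6.4
grip_force: 49.0
```

```bash
python3 - <<'E'
from h import *
st=dict(sense()); print(st['tool_pos'],st['ft_force'],st['wrist_torque']); st['tool_pos']=st['tool_pos']+[0,0,60]
plan([470,138.9,145],-1.9,st=st)
E
```

```text
[ 561.8384644  -211.52290336   88.4352766 ] [ 0.63949704  0.86735364 -1.54507274] [-0.01322319  0.02193765 -0.01774819]
N 13 row [ 0.171 -0.943  0.006] [ 0.005 -0.006  0.838] from [ 561.8 -211.5  148.4] [179.6  -0.2  48. ] t 34.825
```

Request:
apply_moves(
  deltas=[
    [0, 0, -1, 0, 0, 0, 0],
    [0, 0, -1, 0, 0, 0, 0],
    [0.17, -0.94, 0, 0.01, 0, 0.84, 0],
    [0.17, -0.94, 0, 0.01, 0, 0.84, 0],
    [0.17, -0.94, 0, 0.01, 0, 0.84, 0],
    [0.17, -0.94, 0, 0, 0, 0.84, 0],
    [0.17, -0.94, 0, 0, 0, 0.84, 0],
    [0.17, -0.94, 0, 0, 0, 0.84, 0],
  ],
)

```text
time: 35.83
tool_pos: [478.7, -59.3, 145.4]
tcp_rot: [-180.0, -0.1, 24.8]
ft_force: [-0.2, 0.7, -1.9]
finger_gap: 6.3
grip_force: 49.0
```

Request:
apply_moves(
  deltas=[
    [0.17, -0.94, 0, 0, 0, 0.84, 0],
    [0.17, -0.94, 0, 0, 0, 0.84, 0],
    [0.17, -0.94, 0, 0, 0, 0.84, 0],
    [0.17, -0.94, 0, 0, 0, 0.84, 0],
    [0.17, -0.94, 0, 0, 0, 0.84, 0],
    [0.17, -0.94, 0, 0, 0, 0.84, 0],
    [0.17, -0.94, 0, 0, 0, 0.84, 0],
    [0, 0, 0, 0, 0, 0, 0],
  ],
)

```text
time: 36.83
tool_pos: [468.4, 140.0, 145.6]
tcp_rot: [-179.9, -0.1, -1.9]
ft_force: [0.3, -0.6, -1.9]
finger_gap: 6.0
grip_force: 49.1
```

Request:
apply_moves(
  deltas=[
    [0, 0, 0.8, 0, 0, 0, 0],
    [0, 0, 0.8, 0, 0, 0, 0],
    [0, 0, 0, 0, 0, 0, 0],
    [0, 0, 0, 0, 0, 0, 0],
  ],
)

```text
time: 37.33
tool_pos: [469.0, 138.2, 98.5]
tcp_rot: [-179.9, -0.2, -2.0]
ft_force: [0.3, -0.2, -2.0]
finger_gap: 6.2
grip_force: 49.1
```

```bash
python3 -c "
from h import *
plan([470,138.9,60],-1.9)"
```

```text
N 2 row [ 0.016 -0.012  0.642] [-0.008 -0.018 -0.014] from [469.  138.2  98.5] [-179.9   -0.2   -2. ] t 37.325
```

Request:
apply_moves(
  deltas=[
    [0.03, -0.02, 0.6, 0, -0.02, 0, 0],
    [0, 0, 0.5, 0, 0, 0, 0],
    [0, 0, 0.15, 0, 0, 0, 0],
    [0, 0, 0, 0, 0, 0, 0],
  ],
)

```text
time: 37.83
tool_pos: [469.3, 139.3, 59.8]
tcp_rot: [-179.9, 0.0, -2.0]
ft_force: [-0.1, 0.3, -2.0]
finger_gap: 5.9
grip_force: 49.1
```

Request:
apply_moves(
  deltas=[
    [0, 0, 0.08, 0, 0, 0, 0],
    [0, 0, 0, 0, 0, 0, 0],
  ],
)

```text
time: 38.08
tool_pos: [470.1, 139.9, 59.5]
tcp_rot: [-179.9, -0.1, -2.0]
ft_force: [-7.9, 3.0, 15.7]
finger_gap: 5.9
grip_force: 51.2
```

Request:
apply_moves(
  deltas=[
    [0, 0, 0, 0, 0, 0, 0.3],
    [0, 0, 0, 0, 0, 0, 0.4],
    [0, 0, -0.3, 0, 0, 0, 0.5],
    [0, 0, -1, 0, 0, 0, 0.5],
    [0, 0, -1, 0, 0, 0, 0.5],
    [0, 0, -0.7, 0, 0, 0, 0.5],
    [0, 0, 0, 0, 0, 0, 0.5],
  ],
)

```text
time: 38.95
tool_pos: [471.1, 139.3, 150.2]
tcp_rot: [-179.9, -0.3, -2.0]
ft_force: [0.6, -0.0, 0.4]
finger_gap: 42.5
grip_force: 0.0
```

```bash
python3 - <<'E'
from h import *
look([470,138.9],-1.9,'w13',6,60)
plan([575.5,-307.5,125],-17.2)
t=snapshot('top'); P2=pose('top')
for c in blobs(t,(5,90,60),(20,255,255),20):
    x,y,w,h=cv2.boundingRect(c)
    if y>150 and y<390: print('top',(x,y,w,h),plane(P2,(x+w/2,y+h/2),12)[0].round(0))
E
```

```text
N 4 row [-0.011  0.004  0.751] [-0.007 -0.015 -0.007] from [471.1 139.3 150.2] [-179.9   -0.3   -2. ] t 38.95
1651.0 [[160.0, 171.0], [232.0, 171.0], [232.0, 220.0], [160.0, 220.0]] [[499.0, 242.0], [497.0, 182.0], [454.0, 185.0], [456.0, 248.0]]
1537.0 [[248.0, 170.0], [317.0, 170.0], [317.0, 197.0], [248.0, 197.0]] [[497.0, 168.0], [495.0, 110.0], [472.0, 111.0], [474.0, 170.0]]
372.5 [[409.0, 59.0], [421.0, -1.0], [428.0, 0.0], [416.0, 60.0]] [[578.0, 40.0], [618.0, 35.0], [617.0, 29.0], [577.0, 34.0]]
exp [[319.0, 180.0], [318.0, 228.0], [250.0, 229.0], [248.0, 180.0]] or [[250.0, 220.0], [248.0, 170.0], [320.0, 170.0], [318.0, 220.0]]
N 15 row [0.389 0.946 0.052] [-0.002 -0.002  0.221] from [470.1 139.1 148.5] [-1.799e+02 -1.000e-01 -2.000e+00] t 39.0
top (144, 258, 25, 5) [460. 141.  12.]
top (128, 256, 10, 7) [463. 197.  12.]
top (162, 246, 8, 8) [485. 118.  12.]
top (329, 208, 23, 14) [ 562. -305.   12.]
top (203, 153, 9, 57) [652.  19.  12.]
```

Request:
apply_moves(
  deltas=[
    [0.39, 0.946, 0, 0, 0, 0.22, 0.5],
    [0.39, 0.946, 0, 0, 0, 0.22, 0.5],
    [0.39, 0.946, 0, 0, 0, 0.22, 0.5],
    [0.39, 0.946, 0, 0, 0, 0.22, 0.5],
    [0.39, 0.946, 0, 0, 0, 0.22, 0.5],
    [0.39, 0.946, 0, 0, 0, 0.22, 0.5],
    [0.39, 0.946, 0, 0, 0, 0.22, 0.5],
    [0.39, 0.946, 0, 0, 0, 0.22, 0.5],
  ],
)

```text
time: 40.05
tool_pos: [539.7, -96.5, 145.6]
tcp_rot: [-179.9, 0.1, -10.1]
ft_force: [0.5, 1.1, -0.9]
finger_gap: 42.9
grip_force: 0.0
```

Request:
apply_moves(
  deltas=[
    [0.39, 0.946, 0, 0, 0, 0.22, 0.5],
    [0.39, 0.946, 0, 0, 0, 0.22, 0.5],
    [0.39, 0.946, 0, 0, 0, 0.22, 0.5],
    [0.39, 0.946, 0, 0, 0, 0.22, 0.5],
    [0.39, 0.946, 0, 0, 0, 0.22, 0.5],
    [0.39, 0.946, 0, 0, 0, 0.22, 0.5],
    [0.39, 0.946, 0, 0, 0, 0.22, 0.5],
    [0, 0, 0, 0, 0, 0, 0.5],
  ],
)

```text
time: 41.05
tool_pos: [574.1, -309.3, 145.0]
tcp_rot: [-179.9, 0.2, -17.3]
ft_force: [-0.8, 0.9, -0.1]
finger_gap: 42.1
grip_force: 0.0
```

Request:
apply_moves(
  deltas=[
    [0, 0, 0.6, 0, 0, 0, 0.5],
    [0, 0, 0.6, 0, 0, 0, 0.5],
    [0, 0, 0, 0, 0, 0, 0.5],
  ],
)

```text
time: 41.42
tool_pos: [573.4, -305.5, 107.4]
tcp_rot: [-179.8, 0.3, -17.1]
ft_force: [-0.1, 0.1, 0.5]
finger_gap: 42.8
grip_force: 0.0
```

```bash
python3 -c "
from h import *
look([575.5,-307.5],-17.2,'w14')"
```

```text
N 2 row [0.047 0.023 0.906] [-0.019  0.035  0.013] from [ 573.4 -305.5  107.4] [-179.8    0.3  -17.1] t 41.425
1632.5 [[247.0, 205.0], [247.0, 182.0], [327.0, 184.0], [327.0, 207.0]] [[587.0, -281.0], [603.0, -287.0], [585.0, -342.0], [568.0, -338.0]]
exp [[326.0, 186.0], [324.0, 241.0], [246.0, 241.0], [244.0, 186.0]] or [[246.0, 231.0], [244.0, 175.0], [327.0, 175.0], [324.0, 232.0]]
```

Request:
apply_moves(
  deltas=[
    [0.06, 0.06, 0.8, -0.02, 0.03, 0, 0.5],
    [0.06, 0.03, 0.7, 0, 0, 0, 0.5],
    [0, 0, 0.3, 0, 0, 0, 0.5],
    [0, 0, 0, 0, 0, 0, 0.5],
    [0, 0, 0, 0, 0, 0, 0.15],
    [0, 0, 0, 0, 0, 0, 0],
    [0, 0, 0, 0, 0, 0, 0],
    [0, 0, 0, 0, 0, 0, 0],
  ],
  grip_force=50,
)

```text
time: 42.48
tool_pos: [578.7, -311.5, 58.3]
tcp_rot: [180.0, -0.2, -17.1]
ft_force: [0.5, 1.1, 5.2]
finger_gap: 6.1
grip_force: 49.0
```

Request:
apply_moves(
  deltas=[
    [0, 0, 0, 0, 0, 0, 0],
    [0, 0, -0.4, 0, 0, 0, 0],
    [0, 0, -0.6, 0, 0, 0, 0],
    [0, 0, 0, 0, 0, 0, 0],
  ],
)

```text
time: 42.98
tool_pos: [579.4, -312.3, 90.2]
tcp_rot: [179.9, -0.4, -17.1]
ft_force: [0.3, -0.9, -0.8]
finger_gap: 6.2
grip_force: 48.7
```

```bash
python3 - <<'E'
from h import *
st=dict(sense()); print(st['tool_pos'],st['ft_force'],st['wrist_torque']); st['tool_pos']=st['tool_pos']+[0,0,90]
N,d,rv=plan([467.6,63.9,170],178.1,st=st)
R0=rpy(st['tcp_rot']);p=st['tool_pos'].copy()
for k in range(N):
    p=p+R0@R.from_rotvec(rv*.08*k).as_matrix()@d*30
    if k%5==4: print(p.round(0),np.hypot(*p[:2]).round(0))
E
```

```text
[ 579.40091247 -312.34090538   90.22312927] [ 0.33065035 -0.94370235 -0.75128077] [ 0.0231008  -0.03935217  0.00233186]
N 36 row [-0.482  0.213  0.007] [-0.003 -0.001  0.998] from [ 579.4 -312.3  180.2] [179.9  -0.4 -17.1] t 42.975
[ 501. -309.  179.] 589.0
[ 430. -275.  177.] 511.0
[ 378. -217.  176.] 435.0
[ 352. -142.  174.] 380.0
[358. -64. 173.] 364.0
[393.   6. 171.] 393.0
[453.  57. 170.] 457.0
```

```bash
python3 - <<'E'
from h import *
st=dict(sense()); st['tool_pos']=st['tool_pos']+[0,0,60]
def tr(st,N,d,rv):
    R0=rpy(st['tcp_rot']);p=st['tool_pos'].copy()
    for k in range(N):
        p=p+R0@R.from_rotvec(rv*.08*k).as_matrix()@d*30
        if k%5==4: print(p.round(0),np.hypot(*p[:2]).round(0))
tr(st,*plan([545,-120,152],80,st=st))
st['tool_pos']=np.array([545,-120,152.]); st['tcp_rot']=np.array([180,0,80.])
tr(st,*plan([467.6,63.9,152],178.1,st=st))
E
```

```text
N 22 row [ 0.109 -0.316 -0.003] [ 0.004 -0.002 -0.963] from [ 579.4 -312.3  150.2] [179.9  -0.4 -17.1] t 42.975
[ 602. -268.  151.] 659.0
[ 607. -218.  151.] 645.0
[ 593. -171.  151.] 617.0
[ 561. -132.  152.] 577.0
N 22 row [0.332 0.083 0.   ] [-0.     0.    -0.973] from [ 545. -120.  152.] [180.   0.  80.] t 42.975
[558. -71. 152.] 563.0
[552. -20. 152.] 552.0
[527.  24. 152.] 527.0
[487.  56. 152.] 490.0
```

Request:
apply_moves(
  deltas=[
    [0, 0, -1, 0, 0, 0, 0],
    [0, 0, -1, 0, 0, 0, 0],
    [0.11, -0.32, 0, 0, 0, -0.963, 0],
    [0.11, -0.32, 0, 0, 0, -0.963, 0],
    [0.11, -0.32, 0, 0, 0, -0.963, 0],
    [0.11, -0.32, 0, 0, 0, -0.963, 0],
    [0.11, -0.32, 0, 0, 0, -0.963, 0],
    [0.11, -0.32, 0, 0, 0, -0.963, 0],
  ],
)

```text
time: 43.98
tool_pos: [603.3, -256.2, 147.0]
tcp_rot: [179.9, -0.1, 9.5]
ft_force: [0.6, -0.2, -0.0]
finger_gap: 6.3
grip_force: 48.9
```

Request:
apply_moves(
  deltas=[
    [0.11, -0.32, 0, 0, 0, -0.963, 0],
    [0.11, -0.32, 0, 0, 0, -0.963, 0],
    [0.11, -0.32, 0, 0, 0, -0.963, 0],
    [0.11, -0.32, 0, 0, 0, -0.963, 0],
    [0.11, -0.32, 0, 0, 0, -0.963, 0],
    [0.11, -0.32, 0, 0, 0, -0.963, 0],
    [0.11, -0.32, 0, 0, 0, -0.963, 0],
    [0.11, -0.32, 0, 0, 0, -0.963, 0],
  ],
)

```text
time: 44.98
tool_pos: [595.0, -176.7, 146.9]
tcp_rot: [179.9, -0.0, 44.8]
ft_force: [-0.1, 0.9, -1.3]
finger_gap: 6.0
grip_force: 48.7
```

Request:
apply_moves(
  deltas=[
    [0.11, -0.32, 0, 0, 0, -0.963, 0],
    [0.11, -0.32, 0, 0, 0, -0.963, 0],
    [0.11, -0.32, 0, 0, 0, -0.963, 0],
    [0.11, -0.32, 0, 0, 0, -0.963, 0],
    [0.11, -0.32, 0, 0, 0, -0.963, 0],
    [0.11, -0.32, 0, 0, 0, -0.963, 0],
    [0.11, -0.32, 0, 0, 0, -0.963, 0],
    [0.11, -0.32, 0, 0, 0, -0.963, 0],
  ],
)

```text
time: 45.98
tool_pos: [542.3, -116.6, 146.9]
tcp_rot: [179.9, 0.0, 80.1]
ft_force: [0.9, 0.3, -1.4]
finger_gap: 6.3
grip_force: 48.7
```

Request:
apply_moves(
  deltas=[
    [0.33, 0.083, 0, 0, 0, -0.973, 0],
    [0.33, 0.083, 0, 0, 0, -0.973, 0],
    [0.33, 0.083, 0, 0, 0, -0.973, 0],
    [0.33, 0.083, 0, 0, 0, -0.973, 0],
    [0.33, 0.083, 0, 0, 0, -0.973, 0],
    [0.33, 0.083, 0, 0, 0, -0.973, 0],
    [0.33, 0.083, 0, 0, 0, -0.973, 0],
    [0.33, 0.083, 0, 0, 0, -0.973, 0],
  ],
)

```text
time: 46.98
tool_pos: [554.5, -37.0, 146.8]
tcp_rot: [179.9, 0.1, 115.8]
ft_force: [-0.2, -0.2, -1.4]
finger_gap: 5.8
grip_force: 48.8
```

Request:
apply_moves(
  deltas=[
    [0.33, 0.083, 0, 0, 0, -0.973, 0],
    [0.33, 0.083, 0, 0, 0, -0.973, 0],
    [0.33, 0.083, 0, 0, 0, -0.973, 0],
    [0.33, 0.083, 0, 0, 0, -0.973, 0],
    [0.33, 0.083, 0, 0, 0, -0.973, 0],
    [0.33, 0.083, 0, 0, 0, -0.973, 0],
    [0.33, 0.083, 0, 0, 0, -0.973, 0],
    [0.33, 0.083, 0, 0, 0, -0.973, 0],
  ],
)

```text
time: 47.98
tool_pos: [517.7, 34.4, 146.7]
tcp_rot: [180.0, 0.1, 151.5]
ft_force: [-0.1, -0.6, -1.4]
finger_gap: 5.8
grip_force: 48.8
```

```bash
python3 -c "
from h import *
plan([467.6,63.9,152],178.1)"
```

```text
N 6 row [ 0.317  0.073 -0.03 ] [-0.001  0.005 -0.968] from [517.7  34.4 146.7] [1.800e+02 1.000e-01 1.515e+02] t 47.975
```

Request:
apply_moves(
  deltas=[
    [0.317, 0.073, 0, 0, 0, -0.97, 0],
    [0.317, 0.073, 0, 0, 0, -0.97, 0],
    [0.317, 0.073, 0, 0, 0, -0.97, 0],
    [0.317, 0.073, 0, 0, 0, -0.97, 0],
    [0.317, 0.073, 0, 0, 0, -0.97, 0],
    [0.317, 0.073, 0, 0, 0, -0.97, 0],
    [0, 0, 0, 0, 0, 0, 0],
    [0, 0, 0, 0, 0, 0, 0],
  ],
)

```text
time: 48.98
tool_pos: [468.3, 63.6, 146.8]
tcp_rot: [-179.9, 0.2, 177.9]
ft_force: [0.0, -0.0, -1.5]
finger_gap: 6.0
grip_force: 48.8
```

Request:
apply_moves(
  deltas=[
    [0, 0, 0.8, 0, 0, 0, 0],
    [0, 0, 0.8, 0, 0, 0, 0],
    [0, 0, 0, 0, 0, 0, 0],
    [0, 0, 0, 0, 0, 0, 0],
  ],
)

```text
time: 49.48
tool_pos: [468.8, 63.6, 99.5]
tcp_rot: [-180.0, 0.2, 178.0]
ft_force: [0.4, -0.0, -0.9]
finger_gap: 6.3
grip_force: 48.8
```

```bash
python3 -c "
from h import *
plan([467.6,63.9,62],178.1)"
```

```text
N 2 row [0.021 0.005 0.625] [-0.005  0.02  -0.016] from [468.8  63.6  99.5] [-180.     0.2  178. ] t 49.475
```

Request:
apply_moves(
  deltas=[
    [0.03, 0, 0.6, 0, 0.02, 0, 0],
    [0, 0, 0.4, 0, 0, 0, 0],
    [0, 0, 0.2, 0, 0, 0, 0],
    [0, 0, 0, 0, 0, 0, 0],
  ],
)

```text
time: 49.98
tool_pos: [467.0, 63.6, 62.1]
tcp_rot: [-179.9, 0.0, 178.0]
ft_force: [0.6, -0.1, -0.9]
finger_gap: 6.0
grip_force: 48.8
```

Request:
apply_moves(
  deltas=[
    [0, 0, 0.06, 0, 0, 0, 0],
    [0, 0, 0.04, 0, 0, 0, 0],
    [0, 0, 0, 0, 0, 0, 0],
  ],
)

```text
time: 50.35
tool_pos: [468.1, 63.3, 61.0]
tcp_rot: [-179.9, 0.1, 178.0]
ft_force: [-3.1, -2.8, 8.1]
finger_gap: 5.9
grip_force: 49.9
```

Request:
apply_moves(
  deltas=[
    [0, 0, 0, 0, 0, 0, 0.3],
    [0, 0, 0, 0, 0, 0, 0.4],
    [0, 0, -0.3, 0, 0, 0, 0.4],
    [0, 0, -1, 0, 0, 0, 0.4],
    [0, 0, -1, 0, 0, 0, 0.4],
    [0, 0, -1, 0, 0, 0, 0.4],
    [0, 0, 0, 0, 0, 0, 0],
    [0, 0, 0, 0, 0, 0, 0],
  ],
)

```text
time: 51.35
tool_pos: [467.0, 63.8, 158.4]
tcp_rot: [-180.0, 0.0, 178.0]
ft_force: [-0.2, -0.6, 0.4]
finger_gap: 0.5
grip_force: 0.0
```

```bash
python3 - <<'E'
from h import *
look([468,63.6],178.1,'w15',6,60)
plan([603,134.5,155],178.1)
t=snapshot('top'); save(t,'pics/t15.png'); P2=pose('top')
for c in blobs(t,(5,90,60),(20,255,255),12):
    x,y,w,h=cv2.boundingRect(c)
    if y>150 and y<390: print('top',(x,y,w,h),plane(P2,(x+w/2,y+h/2),12)[0].round(0))
E
```

```text
N 4 row [-0.008 -0.001  0.82 ] [-0.003  0.002 -0.005] from [467.   63.8 158.4] [-180.    0.  178.] t 51.35
1088.5 [[249.0, 180.0], [315.0, 180.0], [315.0, 198.0], [249.0, 198.0]] [[450.0, 34.0], [452.0, 92.0], [468.0, 92.0], [466.0, 33.0]]
1455.0 [[414.0, 175.0], [490.0, 175.0], [490.0, 223.0], [414.0, 223.0]] [[451.0, 177.0], [453.0, 243.0], [497.0, 250.0], [495.0, 181.0]]
1277.0 [[334.0, 175.0], [404.0, 175.0], [404.0, 223.0], [334.0, 223.0]] [[448.0, 108.0], [450.0, 169.0], [495.0, 172.0], [492.0, 109.0]]
exp [[318.0, 179.0], [316.0, 226.0], [250.0, 226.0], [249.0, 179.0]] or [[250.0, 218.0], [248.0, 170.0], [318.0, 170.0], [317.0, 218.0]]
N 5 row [-0.893  0.502  0.018] [-0.002 -0.002 -0.004] from [466.6  63.8 157.7] [-179.9   -0.   178. ] t 51.4
top (114, 260, 23, 3) [459. 215.  12.]
top (177, 257, 24, 5) [461.  63.  12.]
top (198, 245, 4, 7) [487.  37.  12.]
top (203, 153, 9, 57) [652.  19.  12.]
```

Request:
apply_moves(
  deltas=[
    [-0.9, 0.5, 0, 0, 0, 0, 0],
    [-0.9, 0.5, 0, 0, 0, 0, 0],
    [-0.9, 0.5, 0, 0, 0, 0, 0],
    [-0.9, 0.5, 0, 0, 0, 0, 0],
    [-0.9, 0.5, 0, 0, 0, 0, 0],
    [0, 0, 0.5, 0, 0, 0, 0],
    [0, 0, 0.5, 0, 0, 0, 0],
    [0, 0, 0, 0, 0, 0, 0],
  ],
)

```text
time: 52.45
tool_pos: [602.1, 133.3, 125.5]
tcp_rot: [-179.9, -0.3, 178.0]
ft_force: [-0.1, 0.1, 0.3]
finger_gap: 0.1
grip_force: 0.0
```

```bash
python3 - <<'E'
from h import *
plan([602,134.5,87],178.1)
print(sense()['finger_gap'])
t=snapshot('wrist'); save(t,'pics/w16.png'); P=pose('wrist')
print('exp toggle end',proj(P,[[574,135.4,107],[565,135.7,88],[556,136,107],[523,137,88]]).round(0).tolist())
g=cv2.cvtColor(t,cv2.COLOR_RGB2GRAY)
save(t[150:330,200:360],'pics/w16c.png',3.3)
E
```

```text
N 2 row [0.001 0.021 0.642] [-0.012 -0.028 -0.013] from [602.1 133.3 125.5] [-179.9   -0.3  178. ] t 52.45
0.06089337923022451
exp toggle end [[285.0, 208.0], [285.0, 183.0], [285.0, 174.0], [285.0, 105.0]]
```

```bash
python3 - <<'E'
import cv2
g=cv2.imread('pics/w16.png',0)
print('col285 from row90 step4',g[90:300:4,285].tolist())
for r in (170,180,190,200,208,214): print(r,g[r,255:317:3].tolist())
E
```

```text
col285 from row90 step4 [158, 130, 167, 164, 163, 165, 210, 225, 226, 224, 225, 224, 225, 227, 97, 223, 242, 244, 245, 210, 191, 190, 160, 170, 172, 169, 170, 171, 187, 174, 104, 119, 138, 138, 140, 140, 138, 83, 134, 42, 140, 139, 139, 140, 137, 31, 36, 34, 34, 31, 36, 33, 32]
170 [244, 245, 245, 244, 245, 245, 245, 212, 186, 185, 191, 187, 191, 189, 187, 245, 245, 245, 245, 245, 244]
180 [244, 244, 245, 243, 243, 189, 195, 191, 190, 144, 172, 172, 160, 186, 186, 180, 229, 243, 243, 242, 243]
190 [245, 243, 244, 244, 243, 240, 217, 192, 176, 137, 169, 175, 162, 170, 185, 180, 241, 242, 241, 242, 241]
200 [238, 239, 237, 238, 237, 237, 238, 236, 190, 134, 174, 188, 168, 199, 235, 234, 234, 235, 234, 233, 233]
208 [155, 162, 159, 159, 153, 118, 120, 124, 121, 114, 141, 151, 123, 114, 112, 107, 102, 113, 116, 114, 140]
214 [166, 170, 170, 102, 18, 13, 59, 91, 93, 106, 119, 96, 88, 90, 86, 81, 66, 107, 93, 98, 115]
```

Request:
apply_moves(
  deltas=[
    [0, 0.06, 0.6, -0.01, -0.03, 0, 0],
    [0, 0, 0.5, 0, 0, 0, 0],
    [0, 0, 0.17, 0, 0, 0, 0],
    [0, 0, 0, 0, 0, 0, 0],
    [0, 0, 0, 0, 0, 0, 0],
  ],
)

```text
time: 53.12
tool_pos: [605.3, 135.8, 91.1]
tcp_rot: [180.0, 0.2, 178.0]
ft_force: [0.4, -0.1, 0.7]
finger_gap: 0.0
grip_force: 0.0
```

```bash
python3 -c "
from h import *
plan([576,135.8,86.5],178.1,minrows=6)"
```

```text
N 6 row [ 0.163 -0.006  0.025] [ 0.     0.008 -0.004] from [605.3 135.8  91.1] [180.    0.2 178. ] t 53.125
```

Request:
apply_moves(
  deltas=[
    [0, 0, 0.12, 0, 0, 0, 0],
    [0.2, 0, 0, 0, 0, 0, 0],
    [0.2, 0, 0, 0, 0, 0, 0],
    [0.15, 0, 0, 0, 0, 0, 0],
    [0, 0, 0, 0, 0, 0, 0],
  ],
)

```text
time: 53.75
tool_pos: [588.1, 136.4, 87.1]
tcp_rot: [-180.0, 0.2, 178.0]
ft_force: [-0.9, -0.5, -1.1]
finger_gap: 0.2
grip_force: 0.0
```

Request:
apply_moves(
  deltas=[
    [0.15, 0, 0, 0, 0, 0, 0],
    [0.1, 0, 0, 0, 0, 0, 0],
    [0, 0, 0, 0, 0, 0, 0],
  ],
)

```text
time: 54.12
tool_pos: [580.8, 136.6, 87.1]
tcp_rot: [-180.0, 0.2, 178.0]
ft_force: [0.2, 0.8, 0.0]
finger_gap: 0.1
grip_force: 0.3
```

Request:
apply_moves(
  deltas=[
    [0.1, 0, 0, 0, 0, 0, 0],
    [0.1, 0, 0, 0, 0, 0, 0],
    [0, 0, 0, 0, 0, 0, 0],
  ],
)

```text
time: 54.5
tool_pos: [574.6, 136.8, 86.8]
tcp_rot: [-180.0, 0.2, 178.0]
ft_force: [-0.1, -0.9, 0.3]
finger_gap: 0.1
grip_force: 0.2
```

Request:
apply_moves(
  deltas=[
    [0.1, 0, 0, 0, 0, 0, 0],
    [0, 0, 0, 0, 0, 0, 0],
  ],
)

```text
time: 54.75
tool_pos: [571.9, 136.9, 86.8]
tcp_rot: [-180.0, 0.2, 178.0]
ft_force: [2.2, -0.1, -0.6]
finger_gap: -0.2
grip_force: 0.6
```

Request:
apply_moves(
  deltas=[
    [0.05, 0, 0, 0, 0, 0, 0],
    [-0.3, 0, 0, 0, 0, 0, 0],
    [-0.6, 0, -0.6, 0, 0, 0, 0],
    [0, 0, -0.7, 0, 0, 0, 0],
    [0, 0, 0, 0, 0, 0, 0],
  ],
)

```text
time: 55.38
tool_pos: [598.7, 136.3, 128.5]
tcp_rot: [180.0, 0.4, 178.0]
ft_force: [0.1, -0.0, -0.1]
finger_gap: 0.1
grip_force: 0.0
```

```bash
python3 - <<'E'
from h import *
st=sense(); print(st['tool_pos'],st['time'])
t=snapshot('wrist'); save(t,'pics/w17.png'); P=pose('wrist',st)
print('exp off/pivot/on/nozzle',proj(P,[[574,135.4,107],[565,135.7,88],[556,136,107],[547,136,88]]).round(0).tolist())
g=cv2.cvtColor(t,cv2.COLOR_RGB2GRAY)
for r in range(130,225,6): print(r,g[r,258:318:3].tolist())
E
```

```text
[598.71068527 136.27697849 128.53184108] 55.375
exp off/pivot/on/nozzle [[280.0, 215.0], [280.0, 189.0], [280.0, 182.0], [280.0, 158.0]]
130 [165, 157, 160, 182, 227, 224, 225, 228, 226, 225, 226, 227, 223, 226, 224, 227, 223, 226, 226, 227]
136 [223, 219, 218, 221, 228, 226, 224, 229, 226, 225, 224, 227, 223, 228, 227, 225, 225, 228, 226, 226]
142 [216, 215, 213, 217, 218, 220, 220, 223, 218, 219, 221, 219, 218, 220, 220, 220, 221, 219, 220, 223]
148 [232, 236, 234, 235, 235, 236, 237, 236, 236, 235, 237, 236, 236, 235, 236, 235, 236, 236, 238, 237]
154 [221, 220, 221, 221, 221, 220, 222, 221, 221, 220, 222, 223, 222, 221, 221, 223, 222, 223, 223, 223]
160 [242, 243, 244, 243, 243, 243, 243, 242, 242, 243, 243, 244, 244, 243, 243, 243, 244, 243, 244, 243]
166 [245, 245, 244, 245, 245, 245, 245, 244, 245, 245, 244, 244, 244, 245, 245, 244, 244, 244, 244, 244]
172 [244, 244, 244, 244, 244, 225, 173, 169, 172, 174, 180, 241, 244, 244, 244, 244, 245, 244, 245, 244]
178 [243, 244, 243, 234, 191, 188, 135, 182, 204, 181, 148, 186, 182, 244, 244, 243, 243, 244, 243, 243]
184 [243, 243, 235, 193, 193, 190, 122, 110, 128, 101, 189, 187, 179, 212, 244, 242, 243, 242, 243, 242]
190 [244, 243, 234, 194, 183, 138, 135, 135, 133, 188, 190, 188, 183, 229, 242, 243, 241, 240, 242, 242]
196 [244, 243, 243, 242, 194, 137, 132, 135, 148, 188, 188, 184, 226, 241, 241, 241, 241, 240, 241, 241]
202 [242, 243, 242, 243, 242, 241, 190, 190, 196, 230, 236, 241, 240, 241, 239, 238, 238, 238, 239, 238]
208 [194, 193, 194, 194, 195, 191, 193, 192, 192, 191, 191, 189, 190, 192, 192, 191, 190, 191, 190, 189]
214 [170, 165, 72, 81, 90, 91, 100, 102, 98, 94, 89, 87, 79, 74, 93, 91, 92, 93, 162, 161]
220 [101, 29, 44, 32, 66, 122, 135, 139, 127, 127, 126, 120, 107, 85, 106, 125, 134, 145, 137, 140]
```

The lever now leans to the nozzle: its end is at (282,179), where 182 was expected for "on". I'll wait out the 3 s while moving over carrier c.

```bash
python3 -c "
from h import *
plan([468,63.7,150],178.1)"
```

```text
N 5 row [ 0.848 -0.512 -0.156] [ 0.001  0.012 -0.004] from [597.8 136.2 127. ] [180.    0.3 178. ] t 55.425
```

Request:
apply_moves(
  deltas=[
    [0, 0, -0.8, 0, 0, 0, 0],
    [0.85, -0.51, 0, 0, 0, 0, 0.3],
    [0.85, -0.51, 0, 0, 0, 0, 0.5],
    [0.85, -0.51, 0, 0, 0, 0, 0.5],
    [0.85, -0.51, 0, 0, 0, 0, 0.5],
    [0.85, -0.51, 0, 0, 0, 0, 0.5],
    [0, 0, 0, 0, 0, 0, 0.5],
    [0, 0, 0, 0, 0, 0, 0.5],
  ],
)

```text
time: 56.42
tool_pos: [467.2, 64.2, 149.3]
tcp_rot: [180.0, 0.2, 178.0]
ft_force: [-0.1, 0.0, -0.1]
finger_gap: 42.8
grip_force: 0.0
```

Request:
apply_moves(
  deltas=[
    [0, 0, 0, 0, 0, 0, 0.5],
    [0, 0, 0, 0, 0, 0, 0.5],
    [0, 0, 0, 0, 0, 0, 0.5],
    [0, 0, 0, 0, 0, 0, 0.5],
    [0, 0, 0, 0, 0, 0, 0.5],
    [0, 0, 0, 0, 0, 0, 0.5],
    [0, 0, 0, 0, 0, 0, 0.5],
    [0, 0, 0, 0, 0, 0, 0.5],
  ],
)

```text
time: 57.42
tool_pos: [467.1, 64.0, 149.5]
tcp_rot: [-180.0, 0.2, 178.0]
ft_force: [-0.3, 0.0, -0.2]
finger_gap: 42.5
grip_force: 0.0
```

Request:
apply_moves(
  deltas=[
    [0, 0, 0, 0, 0, 0, 0.5],
    [0, 0, 0, 0, 0, 0, 0.5],
    [0, 0, 0, 0, 0, 0, 0.5],
    [0, 0, 0, 0, 0, 0, 0.5],
    [0, 0, 0, 0, 0, 0, 0.5],
    [0, 0, 0, 0, 0, 0, 0.5],
    [0, 0, 0, 0, 0, 0, 0.5],
    [0, 0, 0, 0, 0, 0, 0.5],
  ],
)

```text
time: 58.42
tool_pos: [467.1, 64.0, 149.6]
tcp_rot: [-180.0, 0.2, 178.0]
ft_force: [0.0, -0.4, 0.1]
finger_gap: 42.6
grip_force: 0.0
```

```bash
python3 - <<'E'
from h import *
look([468,63.7],178.1,'w18',6,60)
t=snapshot('top'); save(t,'pics/t18.png'); s=snapshot('scene'); save(s,'pics/s18.png')
a=cv2.resize(s[185:310,330:450],(480,500),interpolation=2); b=cv2.resize(t[150:285,95:215],(320,360),interpolation=2)
c=np.zeros((500,320,3),np.uint8); c[:360]=b
save(np.hstack([a,c]),'pics/v18.png')
E
```

```text
N 3 row [-0.008 -0.003  0.995] [-0.     0.013 -0.007] from [467.1  64.  149.6] [-180.     0.2  178. ] t 58.425
389.0 [[245.0, 393.0], [253.0, 303.0], [259.0, 303.0], [250.0, 393.0]] [[679.0, 15.0], [568.0, 31.0], [569.0, 37.0], [680.0, 21.0]]
1191.5 [[247.0, 200.0], [247.0, 181.0], [316.0, 182.0], [316.0, 201.0]] [[466.0, 33.0], [449.0, 34.0], [452.0, 92.0], [469.0, 92.0]]
1543.0 [[417.0, 177.0], [495.0, 177.0], [495.0, 226.0], [417.0, 226.0]] [[451.0, 177.0], [453.0, 243.0], [498.0, 250.0], [495.0, 181.0]]
1378.5 [[335.0, 177.0], [407.0, 177.0], [407.0, 226.0], [335.0, 226.0]] [[448.0, 108.0], [451.0, 169.0], [495.0, 172.0], [492.0, 109.0]]
exp [[319.0, 181.0], [317.0, 229.0], [249.0, 229.0], [247.0, 181.0]] or [[249.0, 221.0], [247.0, 171.0], [319.0, 171.0], [317.0, 221.0]]
```

View pics/v18.png

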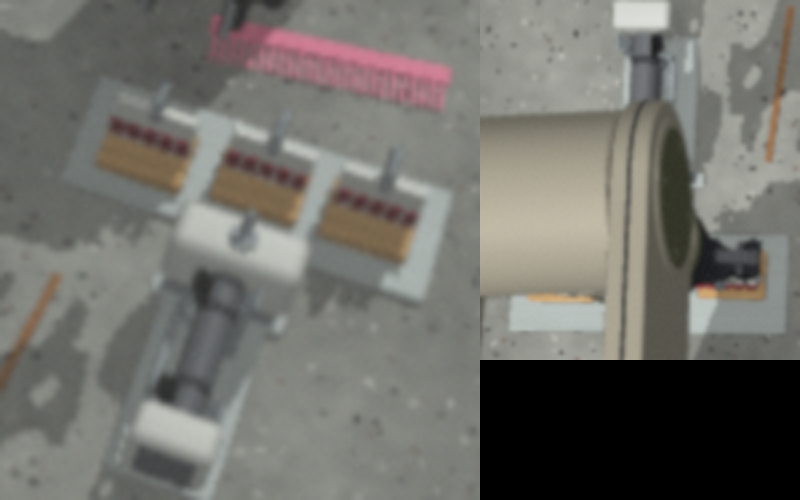

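All three carriers stand on the ledge with the long tips facing the dryer (scene part: tips at (150,135), (265,170) and (375,205)). The toggle leans to the nozzle and the dryer is seated. More than 3 s have passed since switch-on, so I'll turn carrier c.

Request:
apply_moves(
  deltas=[
    [0, 0, 1, 0, 0.01, 0, 0.5],
    [0, 0, 1, 0, 0, 0, 0.5],
    [0, 0, 0.7, 0, 0, 0, 0.5],
    [0, 0, 0.38, 0, 0, 0, 0.5],
    [0, 0, 0, 0, 0, 0, 0.5],
    [0, 0, 0, 0, 0, 0, 0.15],
    [0, 0, 0, 0, 0, 0, 0],
    [0, 0, 0, 0, 0, 0, 0],
  ],
)

```text
time: 59.58
tool_pos: [468.1, 63.9, 58.1]
tcp_rot: [-180.0, 0.2, 178.0]
ft_force: [-0.3, -0.8, 3.1]
finger_gap: 6.0
grip_force: 49.2
```

Request:
apply_moves(
  deltas=[
    [0, 0, 0, 0, 0, 0, 0],
    [0, 0, 0, 0, 0, 0, 0],
    [0, 0, -0.4, 0, 0, 0, 0],
    [0, 0, -0.9, 0, 0, 0, 0],
    [0, 0, -0.9, 0, 0, 0, 0],
    [0, 0, -0.9, 0, 0, 0, 0],
  ],
)

```text
time: 60.32
tool_pos: [466.8, 64.2, 151.3]
tcp_rot: [180.0, 0.1, 178.0]
ft_force: [-0.1, -0.1, -1.1]
finger_gap: 6.1
grip_force: 48.7
```

Request:
apply_moves(
  deltas=[
    [0, 0, 0, 0, 0, 1, 0],
    [0, 0, 0, 0, 0, 1, 0],
    [0, 0, 0, 0, 0, 1, 0],
    [0, 0, 0, 0, 0, 1, 0],
    [0, 0, 0, 0, 0, 1, 0],
    [0, 0, 0, 0, 0, 1, 0],
    [0, 0, 0, 0, 0, 1, 0],
    [0, 0, 0, 0, 0, 1, 0],
  ],
)

```text
time: 61.32
tool_pos: [466.8, 64.2, 150.4]
tcp_rot: [179.9, 0.1, 141.2]
ft_force: [0.2, 0.8, -1.4]
finger_gap: 6.3
grip_force: 48.7
```

Request:
apply_moves(
  deltas=[
    [0, 0, 0, 0, 0, 1, 0],
    [0, 0, 0, 0, 0, 1, 0],
    [0, 0, 0, 0, 0, 1, 0],
    [0, 0, 0, 0, 0, 1, 0],
    [0, 0, 0, 0, 0, 1, 0],
    [0, 0, 0, 0, 0, 1, 0],
    [0, 0, 0, 0, 0, 1, 0],
    [0, 0, 0, 0, 0, 1, 0],
  ],
)

```text
time: 62.32
tool_pos: [466.8, 64.2, 150.4]
tcp_rot: [179.9, 0.0, 104.5]
ft_force: [-0.6, -0.2, -0.9]
finger_gap: 6.3
grip_force: 48.7
```

Request:
apply_moves(
  deltas=[
    [0, 0, 0, 0, 0, 1, 0],
    [0, 0, 0, 0, 0, 1, 0],
    [0, 0, 0, 0, 0, 1, 0],
    [0, 0, 0, 0, 0, 1, 0],
    [0, 0, 0, 0, 0, 1, 0],
    [0, 0, 0, 0, 0, 1, 0],
    [0, 0, 0, 0, 0, 1, 0],
    [0, 0, 0, 0, 0, 1, 0],
  ],
)

```text
time: 63.32
tool_pos: [466.8, 64.2, 150.4]
tcp_rot: [179.9, -0.0, 67.8]
ft_force: [0.6, -1.3, -2.6]
finger_gap: 6.3
grip_force: 48.7
```

Request:
apply_moves(
  deltas=[
    [0, 0, 0, 0, 0, 1, 0],
    [0, 0, 0, 0, 0, 1, 0],
    [0, 0, 0, 0, 0, 1, 0],
    [0, 0, 0, 0, 0, 1, 0],
    [0, 0, 0, 0, 0, 1, 0],
    [0, 0, 0, 0, 0, 1, 0],
    [0, 0, 0, 0, 0, 1, 0],
    [0, 0, 0, 0, 0, 1, 0],
  ],
)

```text
time: 64.32
tool_pos: [466.8, 64.2, 150.4]
tcp_rot: [179.9, -0.1, 31.2]
ft_force: [0.2, 0.6, -1.5]
finger_gap: 6.1
grip_force: 48.7
```

Request:
apply_moves(
  deltas=[
    [0, 0, 0, 0, 0, 1, 0],
    [0, 0, 0, 0, 0, 1, 0],
    [0, 0, 0, 0, 0, 1, 0],
    [0, 0, 0, 0, 0, 1, 0],
    [0, 0, 0, 0, 0, 1, 0],
    [0, 0, 0, 0, 0, 1, 0],
    [0, 0, 0, 0, 0, 1, 0],
    [0, 0, 0, 0, 0, 0.25, 0],
  ],
)

```text
time: 65.32
tool_pos: [466.9, 64.1, 150.4]
tcp_rot: [-180.0, -0.1, -1.9]
ft_force: [-0.2, 0.4, -0.3]
finger_gap: 6.1
grip_force: 48.7
```

```bash
python3 -c "
from h import *
plan([467.6,63.9,59],-1.9)"
```

```text
N 4 row [0.005 0.002 0.762] [-0.    -0.007 -0.002] from [466.9  64.1 150.4] [-1.8e+02 -1.0e-01 -1.9e+00] t 65.325
```

Request:
apply_moves(
  deltas=[
    [0.02, 0, 1, 0, 0, 0, 0],
    [0, 0, 0.9, 0, 0, 0, 0],
    [0, 0, 0.7, 0, 0, 0, 0],
    [0, 0, 0.3, 0, 0, 0, 0],
    [0, 0, 0.1, 0, 0, 0, 0],
    [0, 0, 0, 0, 0, 0, 0],
    [0, 0, 0, 0, 0, 0, 0],
  ],
)

```text
time: 66.2
tool_pos: [468.7, 64.0, 61.1]
tcp_rot: [-180.0, -0.2, -1.9]
ft_force: [-0.1, 0.1, -1.9]
finger_gap: 5.9
grip_force: 48.7
```

Request:
apply_moves(
  deltas=[
    [0, 0, 0.05, 0, 0, 0, 0],
    [0, 0, 0.03, 0, 0, 0, 0],
    [0, 0, 0, 0, 0, 0, 0],
  ],
)

```text
time: 66.58
tool_pos: [468.4, 64.1, 58.2]
tcp_rot: [-180.0, -0.2, -1.9]
ft_force: [0.8, 1.3, 1.5]
finger_gap: 6.2
grip_force: 49.1
```

Request:
apply_moves(
  deltas=[
    [0, 0, 0.03, 0, 0, 0, 0],
    [0, 0, 0, 0, 0, 0, 0.3],
    [0, 0, 0, 0, 0, 0, 0.4],
    [0, 0, -0.3, 0, 0, 0, 0.5],
    [0, 0, -1, 0, 0, 0, 0.5],
    [0, 0, -1, 0, 0, 0, 0.5],
    [0, 0, -0.7, 0, 0, 0, 0.5],
    [0, 0, 0, 0, 0, 0, 0.5],
  ],
)

```text
time: 67.58
tool_pos: [469.3, 64.0, 149.2]
tcp_rot: [-180.0, -0.4, -1.9]
ft_force: [0.7, -0.3, -0.6]
finger_gap: 42.5
grip_force: 0.0
```

```bash
python3 -c "
from h import *
look([468,64],-1.9,'w19',6,60)
plan([469.7,139.3,150],-1.9)"
```

```text
N 3 row [-0.019  0.001  0.992] [-0.001 -0.028 -0.001] from [469.3  64.  149.2] [-180.    -0.4   -1.9] t 67.575
1172.5 [[248.0, 201.0], [248.0, 183.0], [317.0, 184.0], [317.0, 202.0]] [[469.0, 94.0], [485.0, 93.0], [482.0, 35.0], [466.0, 35.0]]
1687.0 [[159.0, 172.0], [231.0, 172.0], [231.0, 221.0], [159.0, 221.0]] [[497.0, 167.0], [495.0, 107.0], [451.0, 110.0], [454.0, 173.0]]
1848.0 [[71.0, 172.0], [148.0, 172.0], [148.0, 221.0], [71.0, 221.0]] [[499.0, 241.0], [497.0, 176.0], [454.0, 183.0], [456.0, 251.0]]
360.0 [[315.0, 61.0], [322.0, -1.0], [330.0, 0.0], [322.0, 62.0]] [[578.0, 36.0], [619.0, 31.0], [618.0, 25.0], [577.0, 31.0]]
exp [[319.0, 181.0], [317.0, 229.0], [249.0, 229.0], [248.0, 181.0]] or [[249.0, 221.0], [247.0, 171.0], [319.0, 171.0], [318.0, 221.0]]
N 3 row [-0.013 -0.837 -0.026] [ 0.    -0.018 -0.001] from [468.4  64.  147.6] [180.   -0.2  -1.9] t 67.625
```

Request:
apply_moves(
  deltas=[
    [0, -0.84, 0, 0, -0.01, 0, 0.5],
    [0, -0.84, 0, 0, -0.01, 0, 0.5],
    [0, -0.84, 0, 0, 0, 0, 0.5],
    [0, 0, 0, 0, 0, 0, 0.5],
    [0, 0, 0, 0, 0, 0, 0.5],
  ],
)

```text
time: 68.25
tool_pos: [469.6, 139.0, 145.8]
tcp_rot: [180.0, 0.0, -1.9]
ft_force: [-0.0, 0.1, 0.7]
finger_gap: 42.7
grip_force: 0.0
```

```bash
python3 -c "
from h import *
look([469.7,139.3],-1.9,'w20',6,57)"
```

```text
N 3 row [ 0.001 -0.003  0.987] [0.003 0.004 0.001] from [469.6 139.  145.8] [180.    0.   -1.9] t 68.25
1398.5 [[333.0, 230.0], [334.0, 180.0], [406.0, 181.0], [405.0, 231.0]] [[441.0, 97.0], [486.0, 96.0], [482.0, 36.0], [437.0, 33.0]]
1731.0 [[157.0, 169.0], [230.0, 169.0], [230.0, 219.0], [157.0, 219.0]] [[499.0, 242.0], [497.0, 182.0], [454.0, 185.0], [456.0, 248.0]]
1597.0 [[246.0, 195.0], [247.0, 167.0], [317.0, 169.0], [317.0, 197.0]] [[475.0, 170.0], [498.0, 168.0], [495.0, 110.0], [471.0, 110.0]]
358.0 [[411.0, 55.0], [422.0, -2.0], [430.0, -0.0], [419.0, 57.0]] [[578.0, 40.0], [615.0, 35.0], [614.0, 30.0], [577.0, 34.0]]
exp [[319.0, 179.0], [317.0, 228.0], [248.0, 228.0], [247.0, 179.0]] or [[248.0, 220.0], [246.0, 169.0], [319.0, 169.0], [318.0, 220.0]]
```

Request:
apply_moves(
  deltas=[
    [0, 0, 1, 0, 0, 0, 0.5],
    [0, 0, 1, 0, 0, 0, 0.5],
    [0, 0, 0.6, 0, 0, 0, 0.5],
    [0, 0, 0.36, 0, 0, 0, 0.5],
    [0, 0, 0, 0, 0, 0, 0.5],
    [0, 0, 0, 0, 0, 0, 0.15],
    [0, 0, 0, 0, 0, 0, 0],
    [0, 0, 0, 0, 0, 0, 0],
  ],
)

```text
time: 69.3
tool_pos: [471.2, 139.9, 59.2]
tcp_rot: [-180.0, -0.2, -1.9]
ft_force: [-0.4, 1.6, 4.5]
finger_gap: 6.0
grip_force: 49.1
```

Request:
apply_moves(
  deltas=[
    [0, 0, 0, 0, 0, 0, 0],
    [0, 0, 0, 0, 0, 0, 0],
    [0, 0, -0.4, 0, 0, 0, 0],
    [0, 0, -0.9, 0, 0, 0, 0],
    [0, 0, -0.9, 0, 0, 0, 0],
    [0, 0, -0.9, 0, 0, 0, 0],
  ],
)

```text
time: 70.05
tool_pos: [469.9, 139.3, 152.1]
tcp_rot: [180.0, -0.0, -1.9]
ft_force: [0.2, -0.7, -1.6]
finger_gap: 6.2
grip_force: 49.1
```

Held. Rotate b by -180° about the tool z axis, which brings its yaw to 178°.

Request:
apply_moves(
  deltas=[
    [0, 0, 0, 0, 0, -1, 0],
    [0, 0, 0, 0, 0, -1, 0],
    [0, 0, 0, 0, 0, -1, 0],
    [0, 0, 0, 0, 0, -1, 0],
    [0, 0, 0, 0, 0, -1, 0],
    [0, 0, 0, 0, 0, -1, 0],
    [0, 0, 0, 0, 0, -1, 0],
    [0, 0, 0, 0, 0, -1, 0],
  ],
)

```text
time: 71.05
tool_pos: [469.9, 139.3, 151.2]
tcp_rot: [180.0, 0.0, 34.9]
ft_force: [-0.7, 0.3, -1.9]
finger_gap: 6.2
grip_force: 49.1
```

Request:
apply_moves(
  deltas=[
    [0, 0, 0, 0, 0, -1, 0],
    [0, 0, 0, 0, 0, -1, 0],
    [0, 0, 0, 0, 0, -1, 0],
    [0, 0, 0, 0, 0, -1, 0],
    [0, 0, 0, 0, 0, -1, 0],
    [0, 0, 0, 0, 0, -1, 0],
    [0, 0, 0, 0, 0, -1, 0],
    [0, 0, 0, 0, 0, -1, 0],
  ],
)

```text
time: 72.05
tool_pos: [469.9, 139.4, 151.2]
tcp_rot: [180.0, 0.0, 71.6]
ft_force: [-0.7, -1.0, -2.4]
finger_gap: 6.1
grip_force: 49.1
```

Request:
apply_moves(
  deltas=[
    [0, 0, 0, 0, 0, -1, 0],
    [0, 0, 0, 0, 0, -1, 0],
    [0, 0, 0, 0, 0, -1, 0],
    [0, 0, 0, 0, 0, -1, 0],
    [0, 0, 0, 0, 0, -1, 0],
    [0, 0, 0, 0, 0, -1, 0],
    [0, 0, 0, 0, 0, -1, 0],
    [0, 0, 0, 0, 0, -1, 0],
  ],
)

```text
time: 73.05
tool_pos: [469.9, 139.3, 151.2]
tcp_rot: [180.0, 0.0, 108.2]
ft_force: [0.2, -0.2, -2.6]
finger_gap: 6.8
grip_force: 49.1
```

Request:
apply_moves(
  deltas=[
    [0, 0, 0, 0, 0, -1, 0],
    [0, 0, 0, 0, 0, -1, 0],
    [0, 0, 0, 0, 0, -1, 0],
    [0, 0, 0, 0, 0, -1, 0],
    [0, 0, 0, 0, 0, -1, 0],
    [0, 0, 0, 0, 0, -1, 0],
    [0, 0, 0, 0, 0, -1, 0],
    [0, 0, 0, 0, 0, -1, 0],
  ],
)

```text
time: 74.05
tool_pos: [469.9, 139.3, 151.2]
tcp_rot: [-180.0, 0.0, 144.9]
ft_force: [1.0, 0.9, -1.5]
finger_gap: 6.6
grip_force: 49.1
```

Request:
apply_moves(
  deltas=[
    [0, 0, 0, 0, 0, -1, 0],
    [0, 0, 0, 0, 0, -1, 0],
    [0, 0, 0, 0, 0, -1, 0],
    [0, 0, 0, 0, 0, -1, 0],
    [0, 0, 0, 0, 0, -1, 0],
    [0, 0, 0, 0, 0, -1, 0],
    [0, 0, 0, 0, 0, -1, 0],
    [0, 0, 0, 0, 0, -0.25, 0],
  ],
)

```text
time: 75.05
tool_pos: [470.0, 139.4, 151.2]
tcp_rot: [-180.0, 0.0, 178.0]
ft_force: [-0.0, 0.7, -2.3]
finger_gap: 6.6
grip_force: 49.1
```

```bash
python3 -c "
from h import *
plan([470,139,60],178.1)"
```

```text
N 4 row [ 0.    -0.003  0.76 ] [-0.001  0.001 -0.004] from [470.  139.4 151.2] [-180.    0.  178.] t 75.05
```

Request:
apply_moves(
  deltas=[
    [0, 0, 1, 0, 0, 0, 0],
    [0, 0, 0.9, 0, 0, 0, 0],
    [0, 0, 0.7, 0, 0, 0, 0],
    [0, 0, 0.3, 0, 0, 0, 0],
    [0, 0, 0.1, 0, 0, 0, 0],
    [0, 0, 0, 0, 0, 0, 0],
    [0, 0, 0, 0, 0, 0, 0],
  ],
)

```text
time: 75.92
tool_pos: [471.1, 139.7, 62.1]
tcp_rot: [180.0, 0.1, 178.0]
ft_force: [-0.2, 0.0, -2.2]
finger_gap: 6.2
grip_force: 49.1
```

Request:
apply_moves(
  deltas=[
    [0, 0, 0.06, 0, 0, 0, 0],
    [0, 0, 0, 0, 0, 0, 0],
    [0, 0, 0, 0, 0, 0, 0],
  ],
)

```text
time: 76.3
tool_pos: [470.3, 139.5, 59.3]
tcp_rot: [-180.0, 0.0, 178.0]
ft_force: [0.5, -0.2, -1.8]
finger_gap: 6.1
grip_force: 49.1
```

Request:
apply_moves(
  deltas=[
    [0, 0, 0.05, 0, 0, 0, 0],
    [0, 0, 0, 0, 0, 0, 0],
  ],
)

```text
time: 76.55
tool_pos: [470.9, 139.4, 59.1]
tcp_rot: [-180.0, 0.1, 178.0]
ft_force: [-4.7, -2.0, 9.4]
finger_gap: 6.2
grip_force: 50.5
```

Request:
apply_moves(
  deltas=[
    [0, 0, 0, 0, 0, 0, 0.3],
    [0, 0, 0, 0, 0, 0, 0.4],
    [0, 0, -0.3, 0, 0, 0, 0.5],
    [0, 0, -1, 0, 0, 0, 0.5],
    [0, 0, -1, 0, 0, 0, 0.5],
    [0, 0, -0.7, 0, 0, 0, 0.5],
    [0, 0, 0, 0, 0, 0, 0.5],
  ],
)

```text
time: 77.42
tool_pos: [472.0, 139.9, 150.3]
tcp_rot: [179.9, 0.3, 178.0]
ft_force: [0.3, 0.1, -0.7]
finger_gap: 42.9
grip_force: 0.0
```

```bash
python3 -c "
from h import *
look([470,139.3],178.1,'w21',6,57)
plan([473,214,150],178.1)"
```

```text
N 4 row [ 0.019 -0.006  0.777] [ 0.003  0.017 -0.005] from [472.  139.9 150.3] [179.9   0.3 178. ] t 77.425
1360.5 [[333.0, 174.0], [405.0, 174.0], [405.0, 223.0], [333.0, 223.0]] [[451.0, 182.0], [453.0, 243.0], [497.0, 246.0], [495.0, 183.0]]
1548.0 [[248.0, 168.0], [317.0, 168.0], [317.0, 194.0], [248.0, 194.0]] [[443.0, 111.0], [445.0, 169.0], [468.0, 169.0], [466.0, 110.0]]
1683.5 [[159.0, 162.0], [231.0, 162.0], [231.0, 212.0], [159.0, 212.0]] [[436.0, 38.0], [438.0, 98.0], [482.0, 94.0], [479.0, 31.0]]
exp [[318.0, 177.0], [317.0, 226.0], [249.0, 226.0], [247.0, 177.0]] or [[248.0, 217.0], [246.0, 168.0], [318.0, 167.0], [317.0, 217.0]]
N 3 row [ 0.005  0.826 -0.016] [ 0.002  0.012 -0.007] from [470.9 139.7 148.6] [180.    0.2 178. ] t 77.475
```

Request:
apply_moves(
  deltas=[
    [0, 0.83, 0, 0, 0, 0, 0.5],
    [0, 0.83, 0, 0, 0, 0, 0.5],
    [0, 0.82, 0, 0, 0, 0, 0.5],
    [0, 0, 0, 0, 0, 0, 0.5],
    [0, 0, 0, 0, 0, 0, 0.5],
  ],
)

```text
time: 78.1
tool_pos: [472.2, 213.3, 146.6]
tcp_rot: [-179.9, -0.1, 178.0]
ft_force: [-0.0, 0.2, -0.2]
finger_gap: 42.7
grip_force: 0.0
```

```bash
python3 -c "
from h import *
look([473,214],178.1,'w22',6,57)"
```

```text
N 3 row [-0.009  0.009  0.995] [-0.005 -0.004 -0.006] from [472.2 213.3 146.6] [-1.799e+02 -1.000e-01  1.780e+02] t 78.1
1212.0 [[250.0, 178.0], [320.0, 178.0], [320.0, 197.0], [250.0, 197.0]] [[451.0, 186.0], [453.0, 244.0], [469.0, 244.0], [467.0, 185.0]]
1763.5 [[160.0, 172.0], [233.0, 172.0], [233.0, 222.0], [160.0, 222.0]] [[443.0, 112.0], [445.0, 172.0], [489.0, 169.0], [487.0, 105.0]]
1907.5 [[70.0, 167.0], [149.0, 167.0], [149.0, 217.0], [70.0, 217.0]] [[436.0, 38.0], [438.0, 103.0], [482.0, 96.0], [479.0, 28.0]]
exp [[320.0, 182.0], [319.0, 231.0], [250.0, 231.0], [248.0, 182.0]] or [[250.0, 223.0], [248.0, 173.0], [321.0, 172.0], [319.0, 222.0]]
```

Request:
apply_moves(
  deltas=[
    [0.05, 0.04, 1, 0, 0, 0, 0.5],
    [0, 0, 1, 0, 0, 0, 0.5],
    [0, 0, 0.6, 0, 0, 0, 0.5],
    [0, 0, 0.38, 0, 0, 0, 0.5],
    [0, 0, 0, 0, 0, 0, 0.5],
    [0, 0, 0, 0, 0, 0, 0.15],
    [0, 0, 0, 0, 0, 0, 0],
    [0, 0, 0, 0, 0, 0, 0],
  ],
)

```text
time: 79.15
tool_pos: [472.3, 215.2, 59.5]
tcp_rot: [180.0, 0.1, 178.0]
ft_force: [-0.3, -2.2, 5.8]
finger_gap: 6.4
grip_force: 49.2
```

Request:
apply_moves(
  deltas=[
    [0, 0, 0, 0, 0, 0, 0],
    [0, 0, 0, 0, 0, 0, 0],
    [0, 0, -0.4, 0, 0, 0, 0],
    [0, 0, -0.9, 0, 0, 0, 0],
    [0, 0, -0.9, 0, 0, 0, 0],
    [0, 0, -0.9, 0, 0, 0, 0],
  ],
)

```text
time: 79.9
tool_pos: [471.1, 215.3, 152.6]
tcp_rot: [180.0, 0.0, 178.0]
ft_force: [0.5, 0.6, -1.5]
finger_gap: 6.2
grip_force: 48.8
```

Request:
apply_moves(
  deltas=[
    [0, 0, 0, 0, 0, 1, 0],
    [0, 0, 0, 0, 0, 1, 0],
    [0, 0, 0, 0, 0, 1, 0],
    [0, 0, 0, 0, 0, 1, 0],
    [0, 0, 0, 0, 0, 1, 0],
    [0, 0, 0, 0, 0, 1, 0],
    [0, 0, 0, 0, 0, 1, 0],
    [0, 0, 0, 0, 0, 1, 0],
  ],
)

```text
time: 80.9
tool_pos: [471.2, 215.3, 151.7]
tcp_rot: [180.0, 0.0, 141.2]
ft_force: [0.8, -0.2, -2.1]
finger_gap: 6.1
grip_force: 48.9
```

Request:
apply_moves(
  deltas=[
    [0, 0, 0, 0, 0, 1, 0],
    [0, 0, 0, 0, 0, 1, 0],
    [0, 0, 0, 0, 0, 1, 0],
    [0, 0, 0, 0, 0, 1, 0],
    [0, 0, 0, 0, 0, 1, 0],
    [0, 0, 0, 0, 0, 1, 0],
    [0, 0, 0, 0, 0, 1, 0],
    [0, 0, 0, 0, 0, 1, 0],
  ],
)

```text
time: 81.9
tool_pos: [471.2, 215.3, 151.7]
tcp_rot: [180.0, 0.0, 104.5]
ft_force: [0.6, -0.2, -1.9]
finger_gap: 6.1
grip_force: 48.9
```

Request:
apply_moves(
  deltas=[
    [0, 0, 0, 0, 0, 1, 0],
    [0, 0, 0, 0, 0, 1, 0],
    [0, 0, 0, 0, 0, 1, 0],
    [0, 0, 0, 0, 0, 1, 0],
    [0, 0, 0, 0, 0, 1, 0],
    [0, 0, 0, 0, 0, 1, 0],
    [0, 0, 0, 0, 0, 1, 0],
    [0, 0, 0, 0, 0, 1, 0],
  ],
)

```text
time: 82.9
tool_pos: [471.2, 215.3, 151.7]
tcp_rot: [180.0, -0.0, 67.8]
ft_force: [0.2, -0.2, -1.6]
finger_gap: 6.3
grip_force: 48.9
```

Request:
apply_moves(
  deltas=[
    [0, 0, 0, 0, 0, 1, 0],
    [0, 0, 0, 0, 0, 1, 0],
    [0, 0, 0, 0, 0, 1, 0],
    [0, 0, 0, 0, 0, 1, 0],
    [0, 0, 0, 0, 0, 1, 0],
    [0, 0, 0, 0, 0, 1, 0],
    [0, 0, 0, 0, 0, 1, 0],
    [0, 0, 0, 0, 0, 1, 0],
  ],
)

```text
time: 83.9
tool_pos: [471.2, 215.3, 151.7]
tcp_rot: [180.0, -0.0, 31.2]
ft_force: [0.9, -0.0, -2.2]
finger_gap: 5.8
grip_force: 48.9
```

Request:
apply_moves(
  deltas=[
    [0, 0, 0, 0, 0, 1, 0],
    [0, 0, 0, 0, 0, 1, 0],
    [0, 0, 0, 0, 0, 1, 0],
    [0, 0, 0, 0, 0, 1, 0],
    [0, 0, 0, 0, 0, 1, 0],
    [0, 0, 0, 0, 0, 1, 0],
    [0, 0, 0, 0, 0, 1, 0],
    [0, 0, 0, 0, 0, 0.25, 0],
  ],
)

```text
time: 84.9
tool_pos: [471.2, 215.3, 151.7]
tcp_rot: [-180.0, -0.0, -1.9]
ft_force: [0.1, 0.6, -0.6]
finger_gap: 6.1
grip_force: 48.9
```

```bash
python3 -c "
from h import *
plan([472,214.2,60],-1.9)"
```

```text
N 4 row [0.006 0.009 0.764] [-0.    -0.002 -0.002] from [471.2 215.3 151.7] [-180.    -0.    -1.9] t 84.9
```

Request:
apply_moves(
  deltas=[
    [0.02, 0.03, 1, 0, 0, 0, 0],
    [0, 0, 0.9, 0, 0, 0, 0],
    [0, 0, 0.7, 0, 0, 0, 0],
    [0, 0, 0.3, 0, 0, 0, 0],
    [0, 0, 0.1, 0, 0, 0, 0],
    [0, 0, 0, 0, 0, 0, 0],
    [0, 0, 0, 0, 0, 0, 0],
  ],
)

```text
time: 85.78
tool_pos: [472.8, 214.5, 62.4]
tcp_rot: [-180.0, -0.1, -1.9]
ft_force: [-0.0, 0.7, -1.8]
finger_gap: 6.3
grip_force: 48.9
```

Request:
apply_moves(
  deltas=[
    [0, 0, 0.06, 0, 0, 0, 0],
    [0, 0, 0.04, 0, 0, 0, 0],
    [0, 0, 0, 0, 0, 0, 0],
  ],
)

```text
time: 86.15
tool_pos: [472.9, 214.7, 59.4]
tcp_rot: [-180.0, -0.1, -1.9]
ft_force: [-0.8, 0.7, 5.1]
finger_gap: 6.4
grip_force: 49.8
```

Request:
apply_moves(
  deltas=[
    [0, 0, 0, 0, 0, 0, 0.3],
    [0, 0, 0, 0, 0, 0, 0.4],
    [0, 0, -0.3, 0, 0, 0, 0.5],
    [0, 0, -1, 0, 0, 0, 0.5],
    [0, 0, -1, 0, 0, 0, 0.5],
    [0, 0, -0.7, 0, 0, 0, 0.5],
    [0, 0, 0, 0, 0, 0, 0],
    [0, 0, 0, 0, 0, 0, 0],
  ],
)

```text
time: 87.15
tool_pos: [471.5, 214.0, 147.5]
tcp_rot: [180.0, 0.0, -1.9]
ft_force: [0.8, 0.0, 0.9]
finger_gap: 6.8
grip_force: 0.0
```

```bash
python3 -c "
from h import *
look([472.5,214.5],-1.9,'w23',6,57)
plan([531,136.5,150],-1.9)"
```

```text
N 4 row [ 0.008 -0.004  0.754] [ 0.001  0.    -0.001] from [471.5 214.  147.5] [180.    0.   -1.9] t 87.15
1537.0 [[415.0, 229.0], [416.0, 179.0], [494.0, 180.0], [493.0, 230.0]] [[440.0, 99.0], [485.0, 103.0], [482.0, 37.0], [437.0, 30.0]]
1170.5 [[248.0, 177.0], [317.0, 177.0], [317.0, 195.0], [248.0, 195.0]] [[492.0, 243.0], [490.0, 185.0], [474.0, 185.0], [476.0, 244.0]]
1394.0 [[334.0, 174.0], [406.0, 174.0], [406.0, 224.0], [334.0, 224.0]] [[492.0, 171.0], [490.0, 111.0], [445.0, 107.0], [447.0, 170.0]]
425.5 [[504.0, 55.0], [521.0, -2.0], [529.0, 0.0], [512.0, 57.0]] [[578.0, 45.0], [616.0, 39.0], [614.0, 33.0], [576.0, 38.0]]
exp [[318.0, 177.0], [317.0, 227.0], [248.0, 227.0], [247.0, 177.0]] or [[248.0, 218.0], [246.0, 168.0], [319.0, 168.0], [317.0, 218.0]]
N 3 row [ 0.693  0.838 -0.033] [ 0.003  0.005 -0.001] from [471.2 213.9 147. ] [ 1.8e+02  1.0e-01 -1.9e+00] t 87.2
```

Request:
apply_moves(
  deltas=[
    [0.69, 0.84, 0, 0, 0, 0, 0],
    [0.69, 0.84, 0, 0, 0, 0, 0],
    [0.69, 0.84, 0, 0, 0, 0, 0],
    [0, 0, 0, 0, 0, 0, 0],
    [0, 0, 0, 0, 0, 0, 0],
    [0, 0, 0, 0, 0, 0, 0],
    [0, 0, 0, 0, 0, 0, 0],
    [0, 0, 0, 0, 0, 0, 0],
  ],
)

```text
time: 88.2
tool_pos: [531.3, 137.1, 148.5]
tcp_rot: [-180.0, -0.1, -1.9]
ft_force: [-0.7, -0.2, 0.1]
finger_gap: 0.0
grip_force: 0.0
```

Request:
apply_moves(
  deltas=[
    [0, 0, 0, 0, 0, 0, 0],
    [0, 0, 0, 0, 0, 0, 0],
    [0, 0, 0, 0, 0, 0, 0],
    [0, 0, 0, 0, 0, 0, 0],
    [0, 0, 0, 0, 0, 0, 0],
    [0, 0, 0, 0, 0, 0, 0],
    [0, 0, 0, 0, 0, 0, 0],
    [0, 0, 0, 0, 0, 0, 0],
  ],
)

```text
time: 89.2
tool_pos: [531.5, 136.6, 148.4]
tcp_rot: [180.0, -0.0, -1.9]
ft_force: [-0.1, 1.1, 0.0]
finger_gap: -0.1
grip_force: 0.0
```

Request:
apply_moves(
  deltas=[
    [0, 0, 0, 0, 0, 0, 0],
    [0, 0, 0, 0, 0, 0, 0],
    [0, 0, 0, 0, 0, 0, 0],
    [0, 0, 0, 0, 0, 0, 0],
    [0, 0, 0, 0, 0, 0, 0],
    [0, 0, 0, 0, 0, 0, 0],
    [0, 0, 0, 0, 0, 0, 0],
    [0, 0, 0, 0, 0, 0, 0],
  ],
)

```text
time: 90.2
tool_pos: [531.6, 136.6, 148.4]
tcp_rot: [180.0, -0.0, -1.9]
ft_force: [0.3, 0.1, 0.5]
finger_gap: -0.2
grip_force: 0.0
```

```bash
python3 - <<'E'
from h import *
plan([531,136.5,87],-1.9)
t=snapshot('wrist'); save(t,'pics/w24.png'); P=pose('wrist')
print('exp off/pivot/on/nozzle/headback/L/R',proj(P,[[574,135.4,107],[565,135.7,88],[556,136,107],[547,136,88],[583,135,88],[565,177,88],[565,94,88]]).round(0).tolist())
g=cv2.cvtColor(t,cv2.COLOR_RGB2GRAY)
for r in range(120,250,8): print(r,g[r,252:318:3].tolist())
print(g[170,150:450:6].tolist())
E
```

```text
N 3 row [-0.006  0.002  0.682] [ 0.    -0.003 -0.001] from [531.6 136.6 148.4] [180.   -0.   -1.9] t 90.2
exp off/pivot/on/nozzle/headback/L/R [[283.0, 171.0], [283.0, 179.0], [283.0, 201.0], [283.0, 206.0], [283.0, 150.0], [218.0, 181.0], [349.0, 177.0]]
120 [145, 143, 142, 137, 91, 108, 120, 128, 134, 139, 143, 140, 133, 125, 20, 22, 22, 16, 25, 28, 16, 116]
128 [146, 143, 145, 141, 107, 103, 120, 128, 135, 141, 142, 138, 133, 126, 31, 21, 19, 17, 25, 27, 22, 127]
136 [146, 143, 142, 122, 103, 77, 91, 129, 136, 139, 143, 138, 133, 126, 24, 27, 19, 17, 25, 24, 48, 175]
144 [164, 165, 165, 164, 155, 77, 84, 91, 94, 98, 103, 103, 99, 96, 90, 86, 131, 161, 162, 166, 164, 163]
152 [159, 158, 158, 159, 160, 159, 155, 158, 161, 156, 159, 156, 157, 158, 157, 157, 157, 159, 156, 160, 157, 160]
160 [225, 225, 224, 225, 226, 223, 225, 226, 223, 224, 225, 225, 224, 225, 225, 225, 224, 224, 224, 225, 224, 224]
168 [246, 247, 247, 246, 247, 246, 247, 216, 201, 163, 150, 189, 247, 219, 247, 247, 247, 247, 247, 247, 247, 248]
176 [247, 247, 248, 247, 247, 247, 186, 193, 201, 195, 141, 139, 140, 15
[... 628 characters left out ...]
227, 227, 175, 162, 161, 162, 163, 159, 159, 161, 159, 161, 161, 161, 160, 162, 162, 160, 162, 162, 163]
232 [211, 164, 178, 161, 163, 163, 159, 160, 162, 161, 159, 160, 162, 160, 161, 161, 160, 161, 158, 161, 162, 161]
240 [180, 132, 134, 135, 135, 134, 135, 134, 136, 136, 135, 135, 136, 139, 138, 136, 145, 147, 145, 146, 148, 165]
248 [217, 157, 159, 159, 158, 160, 160, 147, 147, 146, 148, 148, 147, 153, 148, 149, 149, 149, 148, 150, 149, 142]
[183, 192, 187, 184, 181, 177, 176, 176, 178, 177, 179, 184, 236, 247, 247, 246, 246, 247, 246, 246, 246, 164, 198, 156, 247, 247, 247, 247, 246, 247, 247, 246, 232, 194, 200, 203, 142, 148, 150, 175, 145, 145, 140, 149, 147, 139, 138, 138, 137, 142]
```

Request:
apply_moves(
  deltas=[
    [0, 0, 0.9, 0, 0, 0, 0],
    [0, 0, 0.8, 0, 0, 0, 0],
    [0, 0, 0.33, 0, 0, 0, 0],
    [0, 0, 0, 0, 0, 0, 0],
    [0, 0, 0, 0, 0, 0, 0],
    [0, 0, 0, 0, 0, 0, 0],
  ],
)

```text
time: 91.0
tool_pos: [532.4, 136.8, 88.7]
tcp_rot: [-180.0, -0.2, -1.9]
ft_force: [-1.1, 0.3, 0.6]
finger_gap: -0.3
grip_force: 0.0
```

Request:
apply_moves(
  deltas=[
    [0.2, 0, 0, 0, 0, 0, 0],
    [0.2, 0, 0, 0, 0, 0, 0],
    [0.15, 0, 0, 0, 0, 0, 0],
    [0, 0, 0, 0, 0, 0, 0],
  ],
)

```text
time: 91.5
tool_pos: [548.5, 136.0, 87.5]
tcp_rot: [180.0, -0.1, -1.9]
ft_force: [0.2, -0.2, -0.2]
finger_gap: -0.0
grip_force: 0.0
```

Request:
apply_moves(
  deltas=[
    [0.12, 0, 0, 0, 0, 0, 0],
    [0.12, 0, 0, 0, 0, 0, 0],
    [0, 0, 0, 0, 0, 0, 0],
    [0, 0, 0, 0, 0, 0, 0],
  ],
)

```text
time: 92.0
tool_pos: [555.1, 135.9, 87.5]
tcp_rot: [180.0, -0.0, -1.9]
ft_force: [-3.2, -0.9, 1.2]
finger_gap: 0.1
grip_force: 1.7
```

Request:
apply_moves(
  deltas=[
    [0.1, 0, 0, 0, 0, 0, 0],
    [0, 0, 0, 0, 0, 0, 0],
    [0, 0, 0, 0, 0, 0, 0],
  ],
)

```text
time: 92.38
tool_pos: [556.4, 135.9, 87.1]
tcp_rot: [180.0, 0.2, -1.9]
ft_force: [-12.0, 0.0, 6.8]
finger_gap: 0.1
grip_force: 6.6
```

Request:
apply_moves(
  deltas=[
    [-0.2, 0, 0, 0, 0, 0, 0],
    [-0.6, 0, 0, 0, 0, 0, 0],
    [0, 0, -0.8, 0, 0, 0, 0],
    [0, 0, -1, 0, 0, 0, 0],
    [0, 0, 0, 0, 0, 0, 0],
    [0, 0, 0, 0, 0, 0, 0],
  ],
)

```text
time: 93.12
tool_pos: [534.3, 136.4, 141.2]
tcp_rot: [180.0, -0.1, -1.9]
ft_force: [0.2, -0.8, 0.3]
finger_gap: 0.0
grip_force: 0.0
```

```bash
python3 - <<'E'
from h import *
t=snapshot('wrist'); save(t,'pics/w25.png'); P=pose('wrist'); st=sense(); print(st['tool_pos'],st['time'])
print('exp off/pivot/on/nozzle/headback/L/R',proj(P,[[574,135.4,107],[565,135.7,88],[556,136,107],[547,136,88],[583,135,88],[565,177,88],[565,94,88]]).round(0).tolist())
g=cv2.cvtColor(t,cv2.COLOR_RGB2GRAY)
for r in range(144,220,6): print(r,g[r,252:318:3].tolist())
for c in blobs(t,(8,70,90),(22,255,255),100):
    b=cv2.boxPoints(cv2.minAreaRect(c)); print(plane(P,b,18)[:,:2].round(0).tolist())
E
```

```text
[533.76325321 136.35339819 140.52263954] 93.175
exp off/pivot/on/nozzle/headback/L/R [[282.0, 178.0], [283.0, 185.0], [282.0, 209.0], [283.0, 213.0], [283.0, 156.0], [215.0, 188.0], [351.0, 183.0]]
144 [141, 140, 133, 122, 131, 81, 89, 90, 95, 109, 101, 100, 101, 94, 40, 28, 23, 23, 156, 158, 165, 175]
150 [149, 149, 144, 148, 111, 80, 86, 90, 95, 100, 101, 102, 100, 98, 92, 88, 110, 149, 148, 146, 148, 147]
156 [153, 151, 156, 151, 152, 153, 153, 155, 156, 152, 153, 151, 155, 153, 154, 154, 154, 155, 155, 156, 156, 155]
162 [206, 206, 209, 209, 206, 208, 207, 206, 206, 209, 193, 196, 195, 197, 206, 201, 192, 192, 195, 194, 194, 197]
168 [235, 238, 237, 237, 237, 236, 237, 235, 235, 198, 198, 199, 199, 235, 235, 234, 235, 235, 235, 236, 235, 236]
174 [247, 245, 247, 246, 247, 247, 247, 217, 197, 147, 135, 148, 202, 247, 230, 247, 247, 246, 248, 246, 247, 246]
180 [246, 247, 247, 248, 247, 246, 178, 195, 139, 160, 154, 134, 191, 201, 176, 223, 246, 247, 247, 248, 247, 248]
186 [248, 247, 248, 247, 247, 224, 191, 197, 141, 182, 122, 105, 200, 200, 206, 223, 248, 248, 247, 247, 247, 247]
192 [249, 249, 249, 248, 248, 232, 194, 197, 180, 163, 167, 141, 197, 199, 203, 248, 248, 248, 248, 248, 248, 248]
198 [250, 250, 249, 249, 250, 250, 241, 194, 201, 200, 201, 198, 200, 201, 249, 249, 249, 249, 248, 248, 248, 249]
204 [249, 249, 249, 249, 249, 249, 249, 249, 249, 249, 247, 249, 249, 249, 248, 249, 249, 249, 248, 247, 249, 249]
210 [241, 240, 239, 240, 240, 240, 240, 241, 241, 241, 240, 240, 238, 240, 240, 240, 240, 240, 240, 240, 240, 241]
216 [237, 235, 235, 234, 169, 171, 166, 174, 184, 168, 169, 173, 184, 168, 168, 164, 161, 163, 164, 166, 163, 179]
[[487.0, 97.0], [485.0, 36.0], [439.0, 33.0], [441.0, 96.0]]
[[494.0, 242.0], [492.0, 182.0], [446.0, 185.0], [448.0, 249.0]]
[[493.0, 167.0], [491.0, 110.0], [468.0, 110.0], [470.0, 169.0]]
[[581.0, 41.0], [678.0, 27.0], [677.0, 21.0], [579.0, 35.0]]
```

```bash
python3 -c "
from bench import *
print(hand_in())"
```

```text
the job is handed in; nothing more can be done
None
```

I handed the job in at about 93 s; `hand_in()` returned no verdict, but the last wrist picture showed the dryer in the clip with its switch off and all three carriers on the ledge, short tips to the dryer, after blows of about 3.7 s (long tips) and over 4 s (short tips).

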